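Load a kiln shelf with cast ware, prop and witness cones

ROBOT

A 7-joint arm with a two-finger parallel gripper is mounted at the origin on the work surface. World frame = base frame: x ahead of the robot, y to its left, z up, the work surface at z = 0. Lengths are in m, angles in rad, forces in N, time in s.
With the tool pointing down it reaches from about 0.4 to 0.85 m from the base axis. Payload 4.4 kg.
Tool frame: the origin (TCP) lies between the finger pads; the fingertips stand 22 mm ahead of it and the grasp point (between the pads) lies 3 mm ahead of it (robot.tcp_to_tips is the distance from the TCP to the fingertips, in m); z points along the fingers, y is the line along which they close (so a half turn about z gives the same grasp; the last joint's range is limited). The gripper opens to 94 mm and grips with 3 to 60 N. Pads are 16 mm wide; open, the fingers measure 119 mm over their backs; the gripper's body (75 mm by 177 mm) begins 78 mm behind the grasp point.
Start: joints at [-1.34, 0.628, 0.038, 1.517, -0.027, 0.996, -0.02], TCP at [0.19, 0.622, 0.227] pointing down, gripper open.
Joint ranges: [-3.06, 3.06], [-0.37, 2.12], [-1.25, 1.32], [0.18, 2.47], [-1.1, 4.24], [0.23, 1.98], [-2.94, 2.94]. Speed limits (rad/s): [2.57, 2.57, 3.14, 3.14, 3.14, 3.14, 3.14].

INTERFACE

Orientations are given as a rotation vector (axis times angle).
In Python, from bench import status, get_image, get_calibration, order, robot gives the robot as it stands.
- The arm moves only by the tool arm_command, never from a script. Its argument "steps" is a list of rows, each a list of 6 numbers: the shift along the tool's x, y, z as a fraction of full scale, then the turn, a rotation vector about the tool's x, y, z as a fraction of full scale. In form: [[dx, dy, dz, ax, ay, az], ...]. A call has 1 to 5 rows; each row shifts and turns the commanded pose from where the row before left it, along the tool's axes as they then stand; what a row does not reach is not made up. Full scale, the value 1, is 30 mm for a shift and 6 degrees for a turn. A row lasts 1/10 s, in which the tool goes at most 50 mm and 8.59 degrees, less where a joint would pass 70% of its speed; a pose out of reach is approached as far as the arm can. A call with a number of a shift or a turn outside -1 to 1 is refused whole. A call with a gripper value outside its range is refused whole. "fingers" is the finger opening in mm, from 0 to 94, set as the call begins (left out, the last holds). The fingers move at their own pace and stop on an object; the grip force is fixed at half the most. Time passes only in rows, so rows that do not move let the fingers close. It gives the time, the measured TCP pose, the force, the opening and the grip force at its end, in the units of the state.
- status.state(): the state, without advancing time (a new reading comes with each control period).
- get_image(name): name is "side" or "top"; returns the picture (384x512x3 uint8, red, green, blue); there is no depth.
- get_calibration(name): a dict with "camera_matrix" (3x3 intrinsics, pixels), "R" (3x3) and "t" (3): a world point X has camera coordinates R X + t. Camera axes: x right, y down, z forward; pixel columns grow to the right and rows downward; lengths in m; the calibration is good to about 2 mm. A picture is of the moment at which its call begins. get_calibration takes no time and is no camera call.
- order.sign_off(): hands the job in; it is judged then, once.
The state is a dict: "t": time; "joint_positions": joint angles; "qvel": joint speeds; "tau": joint torques, N m; "tcp_pos": TCP position; "eef_rot": TCP orientation; "wrist_force": force on the tool from outside, world axes, zero at the start; "torque": the same for the moment, N m; "gripper_width": finger opening in m; "grip_force": force on a finger pad.
Only numpy, scipy, OpenCV 4.12 (cv2) and the standard library are available. Lean on these libraries where they do the work, as an engineer would, in place of code of your own. Each camera call takes 0.05 s, during which the arm holds its last target. There are 200 camera calls.

TASK

Load the kiln shelf for firing: stand the open jar in the middle of the round setter and put its knobbed lid on it, stand the bottle in the middle of the square setter, and stand the kiln prop on the shelf midway between the two setters. Set the cone pack on the shelf directly in front of the prop (on the robot's side), halfway between the prop's place and the shelf's front edge (centred 75 mm in front of the prop's centre), its row of cones parallel to that edge. Tip nothing over on the way, let go of everything, and leave the mug and the small mould where they stand.

Things in the scene. Friction and masses are not known exactly. Their poses are not given: they have to be found in the camera images.
- kiln_shelf: Fixed tan ceramic slab flat on the table, 260 (its x) x 310 (its y) x 15 mm thick. Origin: centre of its underside, z = 0. Its x points away from the robot (yaw within 0.25 rad); its front edge is the 310 mm edge at x = -130 mm, y runs along it to the left. The setters lie fixed on it at y = +95 and -95 mm (x = 0), in either order, so midway between them is its centre.
- round_setter: Fixed white round disc, 96 mm diameter, 10 mm thick, lying on the kiln shelf. Origin: centre of its underside (15 mm above the table); its top is 25 mm above the table.
- square_setter: Fixed white square tile, 88 x 88 mm, 10 mm thick, lying on the kiln shelf. Origin: centre of its underside (15 mm above the table); its top is 25 mm above the table.
- jar: Loose upright off-white cast clay jar: plain straight-sided round cylinder without handle, open at the top, outer diameter 56 mm, height 75 mm, wall 4 mm (mouth 48 mm), 0.15 kg. Origin: centre of its underside, z up.
- lid: Loose off-white clay jar lid, knob up: disc 60 mm diameter (5 to 10 mm above the origin), under it a tapered boss 5 mm deep, 41 mm at its widest, that drops into the jar's mouth, on top a central upright knob 20 mm diameter from 11 to 31 mm above the origin; 0.05 kg. Origin: centre of the boss's underside, z up. Seated, its origin is 70 mm above the jar's.
- bottle: Loose upright off-white cast clay bottle, 105 mm tall: round body 58 mm at its widest, shoulder narrowing from 55 mm up, straight round neck 26 mm diameter from 76 to 105 mm above the base; closed top; 0.16 kg. Origin: centre of its underside, z up.
- prop: Loose upright buff square kiln post, 36 x 36 mm and 125 mm tall, with a shallow square recess in its top; 0.25 kg. Origin: centre of its underside; z up, x and y are normal to its sides.
- cone_pack: Loose pyrometric cone pack: grey clay bar 24 mm (its x) x 70 mm (its y) x 16 mm tall with a row of three small slightly leaning buff cones along y standing on it, tops 59 mm above the base, each cone at most 15 mm thick; 0.09 kg. Origin: centre of the underside, z up. It may face either way round.
- mug: Bystander, leave alone: loose off-white clay mug with a loop handle towards its y, 68 mm diameter, 55 mm tall, open on top. Origin: centre of its underside.
- small_mould: Bystander, leave alone: loose white plaster block mould 56 x 60 x 66 mm tall with two brown rubber bands round it and a dark pour-hole mark on top. Origin: centre of its underside.
Things that resemble listed ones, but are neither listed nor needed, are in the scene too. Leave any pink or red look-alike of the prop alone. What is shaped like the cone_pack but purple is not meant.

How it is judged:
By the outcome, as a careful person would: the job done as asked, in the order asked, and still so for the second after the job is handed in, with the robot touching nothing.
It also fails if it takes over 141 s, if anything falls off the work surface, if the arm or the gripper's body presses on something with over 40 N, if the wrist force passes 120 N, or if a joint passes its speed limit or range.

## Working session

There is one attempt and no reset: what is moved stays moved. The work goes in short steps, Python scripts to look and compute and a tool call to move; the robot and the scene stay as the last step left them, time stands still between calls to the robot, and variables do not carry over. Pictures are saved under pics/ and viewed, at most 14 in all, crops included, and the job is handed in when it is done.

Besides the shell and the picture viewer there is one more tool, called after "Call:" as name([rows], argument=value, ...), one row to a line, values as JSON. arm_command: Moves the arm, as the interface text tells. Shift numbers are shares of 30 mm and turn numbers shares of 6 degrees, none past 1 either way. Its arguments: {"type":"object","properties":{"steps":{"type":"array","items":{"type":"array","items":{"type":"number"}}},"fingers":{"type":"number"}},"required":["steps"]}

```bash
ls; mkdir -p pics; python3 - <<'E'
from bench import status,get_image,get_calibration,robot
import cv2,numpy as np
np.set_printoptions(precision=4,suppress=True)
s=status.state();print(s['t'],s['tcp_pos'],s['eef_rot'],s['gripper_width'])
for n in('top','side'):
    im=get_image(n);cv2.imwrite(f'pics/{n}0.png',im[:,:,::-1]);np.save(f'{n}0.npy',im)
    c=get_calibration(n);print(n,c)
E
```

```text
pics
0.0 [0.1899 0.621  0.2266] [-0.4645 -3.1068  0.0028] 0.0941593178465081
top {'camera_matrix': array([[418.5796,   0.    , 253.8469],
       [  0.    , 418.5796, 190.4446],
       [  0.    ,   0.    ,   1.    ]]), 'R': array([[-0.0171, -0.9998, -0.0083],
       [-0.9954,  0.0178, -0.0937],
       [ 0.0938,  0.0067, -0.9956]]), 't': array([-0.0372,  0.5696,  1.2764])}
side {'camera_matrix': array([[360.1519,   0.    , 261.853 ],
       [  0.    , 360.1519, 189.4238],
       [  0.    ,   0.    ,   1.    ]]), 'R': array([[ 0.7252, -0.6886, -0.003 ],
       [-0.4523, -0.473 , -0.7561],
       [ 0.5192,  0.5497, -0.6544]]), 't': array([-0.4261,  0.2785,  0.6852])}
```

View pics/top0.png

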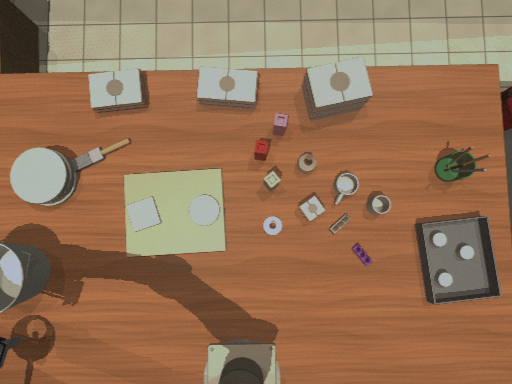

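View pics/side0.png

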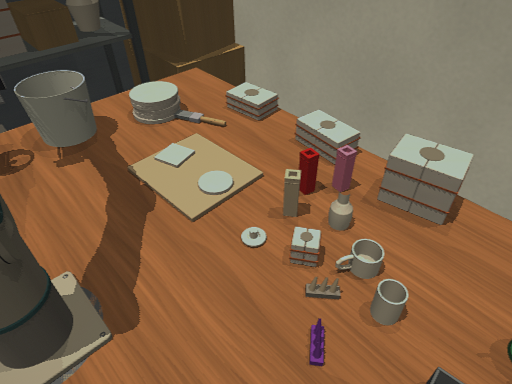

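Top view: jar (380,204) without a handle, mug (346,185) with handle, mould (312,208), bottle (307,162), buff prop (272,180), lid (272,226), cone pack (340,224), shelf (175,213) with square setter (143,214) and round setter (204,210). 
Look-alikes: 
- For the prop: red (262,149), pink (281,124). 
- For the cone pack: purple (362,254). 
- For the jar: mug (346,185), bucket (20,270), cups in the tray (440,240). 
- For the mould: large moulds along the back edge. 

I choose by the description and check the choice in a close crop.

```bash
cat > h.py <<'E'
import numpy as np,cv2
from bench import status,get_image,get_calibration
from scipy.spatial.transform import Rotation as Ro
np.set_printoptions(precision=4,suppress=True)
C={n:get_calibration(n) for n in('top','side')}
def proj(n,X):
    c=C[n];p=(np.atleast_2d(X)@c['R'].T+c['t'])@c['camera_matrix'].T;return p[:,:2]/p[:,2:]
def ray(n,uv):
    c=C[n];o=-c['R'].T@c['t'];d=c['R'].T@np.linalg.solve(c['camera_matrix'],[uv[0],uv[1],1.]);return o,d/np.linalg.norm(d)
def plane(n,uv,z):
    o,d=ray(n,uv);return o+d*(z-o[2])/d[2]
def tri(a,b):
    (o,d),(p,e)=ray('top',a),ray('side',b)
    s=np.linalg.lstsq(np.c_[d,-e],p-o,rcond=None)[0];A,B=o+s[0]*d,p+s[1]*e
    return (A+B)/2,np.linalg.norm(A-B)
def pose():
    s=status.state();return np.array(s['tcp_pos']),Ro.from_rotvec(s['eef_rot']),s
def go(x,y,z,yaw=None):
    """shift in full-scale units (tool axes now); yaw=angle of tool y axis in world (deg)"""
    p,r,s=pose();d=r.inv().apply(np.array([x,y,z])-p)/.03
    ty=r.apply([0,1,0]);cur=np.degrees(np.arctan2(ty[1],ty[0]))
    print('tcp',p,'yaw',round(cur,2),'tilt',r.apply([0,0,1])[:2],'d',d)
    if yaw is not None:
        k=(yaw-cur+90)%180-90;print('az',-k/6)
E
python3 - <<'E'
from h import *
t=np.load('top0.npy');s=np.load('side0.npy')
cv2.imwrite('pics/topc.png',cv2.resize(t[135:275,245:405],None,fx=4,fy=4,interpolation=cv2.INTER_CUBIC)[:,:,::-1])
cv2.imwrite('pics/sidec.png',cv2.resize(s[140:335,225:420],None,fx=3,fy=3,interpolation=cv2.INTER_CUBIC)[:,:,::-1])
E
```

```text
(no output)
```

View pics/topc.png

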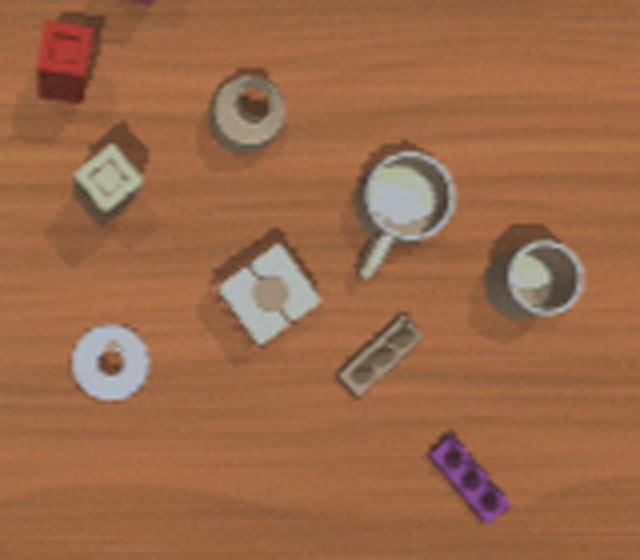

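View pics/sidec.png

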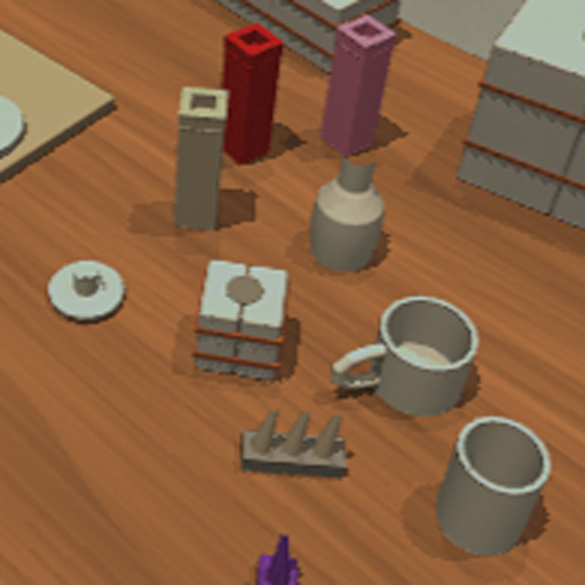

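Crops confirm the choice: jar at crop (545,277) straight, no handle; buff prop (108,178); bottle neck (250,100); lid (110,362); grey-buff cone pack (380,355); purple and red ones are decoys. Now measure with masks.

```bash
python3 - <<'E'
from h import *
K=6
for n in('top','side'):
    im=np.load(f'{n}0.npy');up=cv2.resize(im,None,fx=K,fy=K,interpolation=cv2.INTER_CUBIC)
    hsv=cv2.cvtColor(up,cv2.COLOR_RGB2HSV);S,V=hsv[...,1].astype(int),hsv[...,2].astype(int)
    for nm,m in(('obj',S<105),('bright',(S<60)&(V>165))):
        cs,_=cv2.findContours((m*255).astype(np.uint8),cv2.RETR_EXTERNAL,cv2.CHAIN_APPROX_NONE)
        for c in cs:
            a=cv2.contourArea(c)/K/K
            if not 15<a<4000: continue
            x,y,w,h=np.array(cv2.boundingRect(c))/K
            if n=='top' and not(110<x+w/2<400 and 130<y+h/2<275): continue
            if n=='side' and not(130<x+w/2<420 and 130<y+h/2<335): continue
            e=cv2.fitEllipse(cv2.convexHull(c)) ;r=cv2.minAreaRect(c)
            f=lambda p:np.round((np.array(p)+.5)/K-.5,1)
            print(n,nm,'A',round(a),'box',np.round([x,y,w,h],1),'ell',f(e[0]),np.round(np.array(e[1])/K,1),'rect',f(r[0]),np.round(np.array(r[1])/K,1),round(r[2]))
E
```

```text
top obj A 16 box [352.  243.7  19.7  22.5] ell [361.3 254.2] [ 9.8 29.1] rect [361.9 254.3] [24.   8.7] 51
top obj A 307 box [262.7 215.7  20.3  19.7] ell [272.3 225.2] [19.8 20.2] rect [272.3 225. ] [19.5 20.2] 90
top obj A 179 box [329.5 213.7  21.   20.5] ell [339.3 223.8] [ 9.8 29.3] rect [339.7 223.5] [ 8.5 23. ] 48
top obj A 380 box [299.3 195.7  26.2  25.7] ell [311.8 208. ] [24.5 25.4] rect [311.9 208. ] [19.4 20.7] 54
top obj A 387 box [366.5 194.5  24.8  20.2] ell [378.6 204.6] [20.1 25.6] rect [378.4 204.1] [19.5 24.9] 86
top obj A 513 box [333.8 172.5  25.5  32.5] ell [344.3 188.4] [25.  35.6] rect [342.8 186.4] [23.3 33.5] 56
top obj A 211 box [263.5 170.7  17.5  20.2] ell [271.5 180. ] [15.9 19.8] rect [271.3 180.2] [14.7 16.2] 50
top obj A 277 box [297.5 153.8  19.   19.2] ell [306.3 163. ] [18.4 19.8] rect [306.3 162.9] [18.5 19.2] 70
top bright A 260 box [263.2 216.7  19.3  18.3] ell [272.3 225.2] [18.3 19.3] rect [272.3 225.1] [18.4 18.6] 49
top bright A 120 box [300.5 202.3  16.3  18.3] ell [308.2 210.9] [12.3 20.2] rect [307.8 211.1] [17.9  8.9] 54
top bright A 11
[... 2368 characters left out ...]
 [313.  238.2] [12.6 18.9] 9
side bright A 171 box [292.3 227.2  14.5  19.5] ell [299.2 236.3] [15.6 23. ] rect [298.9 236. ] [12.6 18.6] 10
side bright A 346 box [241.3 227.   24.3  18.5] ell [253.2 235.8] [18.5 24.5] rect [253.  235.8] [18.3 24.2] 90
side bright A 131 box [332.3 202.   18.2  12.7] ell [341.3 207.7] [12.6 19.3] rect [341.1 208.2] [18.4 11.4] 11
side bright A 579 box [198.  170.3  34.5  21.8] ell [214.9 180.8] [21.7 34.7] rect [214.8 180.8] [21.7 34.3] 90
side bright A 466 box [154.3 143.2  40.7  21.8] ell [175.  153.6] [21.1 39.5] rect [174.1 153.4] [36.2 20.3] 19
side bright A 746 box [390.3 133.8  46.8  32.7] ell [413.9 150. ] [31.7 51.9] rect [413.2 148.6] [40.7 26.8] 19
```

```bash
python3 - <<'E'
from h import *
K=6
for nm,a,b in(('lid',(272.3,225.2),(253.2,235.8)),('jar rim',(381.4,204.2),(392.5,291.1)),('prop',(271.7,178.8),(292.6,174)),('bottletop',(308.5,159.0),(343.6,192.5)),('cone bar',(339.7,223.6),(323,291))):
    print(nm,*tri(a,b))
print('bottle shoulder',plane('top',(306.5,163),.045))
im=np.load('top0.npy')
for p in((135,180),(215,240),(143,214),(204,210),(175,213)):print(p,im[p[1],p[0]],cv2.cvtColor(im,cv2.COLOR_RGB2HSV)[p[1],p[0]])
ims=np.load('side0.npy');print(ims[180,215],ims[153,175],ims[190,185],cv2.cvtColor(ims,cv2.COLOR_RGB2HSV)[190,185])
hsv=cv2.cvtColor(cv2.resize(im,None,fx=K,fy=K,interpolation=cv2.INTER_CUBIC),cv2.COLOR_RGB2HSV).astype(int)
H,S,V=[hsv[...,i] for i in range(3)]
for nm,m,lo,hi in(('shelf',(H>18)&(H<45)&(V>120)&(S<150),5000,12000),('set',(S<50)&(V>150),400,2000)):
    cs,_=cv2.findContours((m*255).astype(np.uint8),cv2.RETR_LIST,cv2.CHAIN_APPROX_NONE)
    for c in cs:
        a=cv2.contourArea(c)/K/K;x,y,w,h=np.array(cv2.boundingRect(c))/K
        if lo<a<hi and 110<x+w/2<235 and 160<y+h/2<260:
            r=cv2.minAreaRect(c);e=cv2.fitEllipse(c);f=lambda p:(np.array(p)+.5)/K-.5
            z=.015 if nm=='shelf' else .025
            print(nm,a,'rect',f(r[0]),np.array(r[1])/K,r[2],'ell',f(e[0]),np.array(e[1])/K)
            P=np.array([plane('top',f(q),z) for q in cv2.boxPoints(r)]);print(P[:,:2],'c',P.mean(0),'sides',np.linalg.norm(P[1]-P[0]),np.linalg.norm(P[2]-P[1]), 'ellc',plane('top',f(e[0]),z))
            for d in(P[1]-P[0],P[2]-P[1]):print('dir',np.degrees(np.arctan2(d[1],d[0])))
E
```

```text
lid [ 0.4606 -0.1032  0.0107] 0.0008521144498390344
jar rim [ 0.5165 -0.4268  0.0766] 0.0008995164722045096
prop [ 0.5929 -0.1003  0.1248] 0.001172957619427477
bottletop [ 0.6522 -0.2105  0.1004] 0.00047100596440760985
cone bar [ 0.4624 -0.3143  0.01  ] 0.002162616072302347
bottle shoulder [ 0.6493 -0.2112  0.045 ]
(135, 180) [176 178 136] [ 31  60 178]
(215, 240) [175 183 149] [ 37  47 183]
(143, 214) [178 185 178] [ 60  10 185]
(204, 210) [179 188 181] [ 67  12 188]
(175, 213) [176 185 141] [ 36  61 185]
[175 189 173] [175 189 171] [175 155 112] [ 20  92 175]
shelf 8054.76388888889 rect [173.693  212.2182] [ 82.8314 100.126 ] 86.34777069091797 ell [174.4452 212.0854] [ 95.4614 117.0281]
[[0.6294 0.3715]
 [0.644  0.0553]
 [0.3849 0.0415]
 [0.3705 0.3518]] c [0.5072 0.205  0.015 ] sides 0.3165181381807486 0.25942506528734066 ellc [0.5064 0.2026 0.015 ]
dir -87.36480978068562
dir -176.94109682909829
set 556.3888888888889 rect [205.3775 237.7598] [26.7114 37.9194] 86.26860046386719 ell [211.4594 240.5164] [21.48  43.126]
[[0.4633 0.166 ]
 [0.4689 0.0487]
 [0.387  0.0442]
 [0.3814 0.1608]] c [0.4252 0.1049 0.025 ] sides 0.11743164587418886 0.08199870792355755 ellc [0.4163 0.0862 0.025 ]
dir -87.26792255582363
dir -176.84717564712375
set 791.1111111111112 rect [142.3863 213.6563] [29.188  28.9994] 72.0308609008789 ell [142.3758 213.776 ] [32.6458 33.5275]
[[0.5331 0.3577]
 [0.5595 0.2718]
 [0.4727 0.2433]
 [0.4465 0.3287]] c [0.5029 0.3004 0.025 ] sides 0.08990525201985423 0.09141112321774338 ellc [0.5024 0.3004 0.025 ]
dir -72.89970095729169
dir -161.85624647695798
set 765.0138888888888 rect [203.67 210.06] [31.6    31.5667] 53.130104064941406 ell [203.6359 209.9523] [31.2479 31.3656]
[[0.5217 0.1784]
 [0.5795 0.0995]
 [0.4996 0.0411]
 [0.4425 0.1198]] c [0.5108 0.1097 0.025 ] sides 0.09786111958928988 0.09892400966254039 ellc [0.511  0.1098 0.025 ]
dir -53.8112696507344
dir -143.85203866408662
```

```bash
cat >> h.py <<'E'
def legs(pts,yaw=None):
    """rows count and shift per row (units) for a chain of world points, tool held at yaw (deg of tool y)"""
    p,r,s=pose();ty=r.apply([0,1,0]);cur=np.degrees(np.arctan2(ty[1],ty[0]))
    print('t',s['t'],'tcp',p,'yaw',round(cur,2),'tilt',r.apply([0,0,1])[:2],'w',s['gripper_width'],'q',np.array(s['joint_positions']))
    if yaw is not None:
        k=(yaw-cur+180)%360-180;print('turn az total',round(-k/6,2));cur=yaw
    a=np.radians(cur);y=np.array([np.cos(a),np.sin(a),0]);z=np.array([0,0,-1]);x=np.cross(y,z)
    for q in pts:
        q=np.array(q,float);d=np.array([x,y,z])@(q-p)/.03;n=int(np.ceil(np.abs(d).max()));print(q,n,'rows of',d/max(n,1));p=q
E
python3 - <<'E'
from h import *
print('round',*tri((203.65,210),(214.9,180.8)),'square',*tri((142.4,213.7),(174.6,153.5)))
for nm,c,ln,ang,z in(('cone',(339.5,223.65),11,None,.016),):
    im=np.load('top0.npy');K=6
    hsv=cv2.cvtColor(cv2.resize(im,None,fx=K,fy=K,interpolation=cv2.INTER_CUBIC),cv2.COLOR_RGB2HSV).astype(int)
    m=(hsv[...,1]<105)
    for nm,sel,z in(('cone',(339.5,223.6),.016),):
        cs,_=cv2.findContours((m*255).astype(np.uint8),0,1)
        c=[c for c in cs if cv2.pointPolygonTest(c,(sel[0]*K,sel[1]*K),False)>0][0]
        P=np.array([plane('top',(q+.5)/K-.5,z) for q in cv2.boxPoints(cv2.minAreaRect(c))]);e=[P[1]-P[0],P[2]-P[1]]
        print(nm,P.mean(0),[(np.linalg.norm(v),np.degrees(np.arctan2(v[1],v[0]))) for v in e])
    m=(hsv[...,1]<60)&(hsv[...,2]>165)
    cs,_=cv2.findContours((m*255).astype(np.uint8),0,1)
    c=max([c for c in cs if cv2.pointPolygonTest(c,(271.7*K,178.8*K),True)>-30],key=cv2.contourArea)
    P=np.array([plane('top',(q+.5)/K-.5,.125) for q in cv2.boxPoints(cv2.minAreaRect(c))]);e=[P[1]-P[0],P[2]-P[1]]
    print('prop',P.mean(0),[(np.linalg.norm(v),np.degrees(np.arctan2(v[1],v[0]))) for v in e])
print('mug',plane('top',(345.5,184),.055))
legs([(.2,.45,.24),(.4,.2,.24)])
legs([(.4,.2,.24)],-45)
E
```

```text
round [0.5115 0.1092 0.0254] 0.0016955688462039614 square [0.504  0.2998 0.0238] 0.00306239199411591
cone [ 0.4619 -0.3125  0.016 ] [(np.float64(0.07218459704421017), np.float64(-49.20822781467703)), (np.float64(0.02612167960809403), np.float64(-139.3986126702133))]
prop [ 0.5924 -0.1     0.125 ] [(np.float64(0.03492037901815275), np.float64(-52.02765033289248)), (np.float64(0.03470470914804087), np.float64(-142.58378321443706))]
mug [ 0.5809 -0.3266  0.055 ]
t 0.1 tcp [0.1899 0.6211 0.2267] yaw 72.99 tilt [-0.0005 -0.0016] w 0.09398694133017761 q [-1.3398  0.6292  0.0385  1.5182 -0.027   0.9963 -0.02  ]
[0.2  0.45 0.24] 6 rows of [-0.3317 -0.8925 -0.074 ]
[0.4  0.2  0.24] 9 rows of [-0.9792 -0.6688  0.    ]
t 0.1 tcp [0.1899 0.6211 0.2267] yaw 72.99 tilt [-0.0005 -0.0016] w 0.09398694133017761 q [-1.3398  0.6292  0.0385  1.5182 -0.027   0.9963 -0.02  ]
turn az total 19.67
[0.4  0.2  0.24] 15 rows of [-0.3315  0.9918 -0.0296]
```

Call:
arm_command([
  [-0.33,-0.89,-0.07,0,0,0],
  [-0.33,-0.89,-0.07,0,0,0],
  [-0.33,-0.89,-0.07,0,0,0],
  [-0.33,-0.89,-0.07,0,0,0],
  [-0.33,-0.89,-0.07,0,0,0],
], fingers=94)

```text
t: 0.6
tcp_pos: [0.1983, 0.478, 0.2377]
eef_rot: [-0.464, -3.107, 0.001]
wrist_force: [-0.2, 0.5, 0.3]
gripper_width: 0.0942
grip_force: 0.0
```

Call:
arm_command([
  [-0.33,-0.89,-0.07,0,0,0],
  [-0.98,-0.67,0,0,0,0],
  [-0.98,-0.67,0,0,0,0],
  [-0.98,-0.67,0,0,0,0],
  [-0.98,-0.67,0,0,0,0],
])

```text
t: 1.1
tcp_pos: [0.2895, 0.3384, 0.24]
eef_rot: [-0.464, -3.107, 0.0]
wrist_force: [0.5, 0.3, -0.0]
gripper_width: 0.0942
grip_force: 0.0
```

Call:
arm_command([
  [-0.98,-0.67,0,0,0,0],
  [-0.98,-0.67,0,0,0,0],
  [-0.98,-0.67,0,0,0,0],
  [-0.98,-0.67,0,0,0,0],
  [-0.98,-0.67,0,0,0,0],
])

```text
t: 1.6
tcp_pos: [0.4007, 0.1993, 0.24]
eef_rot: [-0.464, -3.107, 0.0]
wrist_force: [0.1, 0.4, -0.6]
gripper_width: 0.094
grip_force: 0.0
```

Call:
arm_command([
  [0,0,0,0,0,1],
  [0,0,0,0,0,1],
  [0,0,0,0,0,1],
  [0,0,0,0,0,1],
  [0,0,0,0,0,1],
])

```text
t: 2.1
tcp_pos: [0.3999, 0.2005, 0.2399]
eef_rot: [-1.259, -2.878, 0.001]
wrist_force: [0.6, -0.2, 0.7]
gripper_width: 0.0939
grip_force: 0.0
```

Call:
arm_command([
  [0,0,0,0,0,1],
  [0,0,0,0,0,1],
  [0,0,0,0,0,1],
  [0,0,0,0,0,1],
  [0,0,0,0,0,1],
])

```text
t: 2.6
tcp_pos: [0.3999, 0.2006, 0.2399]
eef_rot: [-1.961, -2.454, 0.001]
wrist_force: [-0.1, 0.1, 0.2]
gripper_width: 0.0945
grip_force: 0.0
```

Call:
arm_command([
  [0,0,0,0,0,1],
  [0,0,0,0,0,1],
  [0,0,0,0,0,1],
  [0,0,0,0,0,1],
  [0,0,0,0,0,1],
])

```text
t: 3.1
tcp_pos: [0.3999, 0.2006, 0.2399]
eef_rot: [-2.529, -1.863, 0.001]
wrist_force: [-0.3, 0.1, 0.1]
gripper_width: 0.0939
grip_force: 0.0
```

Call:
arm_command([
  [0,0,0,0,0,1],
  [0,0,0,0,0,1],
  [0,0,0,0,0,1],
  [0,0,0,0,0,1],
  [0,0,0,0,0,0.67],
])

```text
t: 3.6
tcp_pos: [0.3999, 0.2006, 0.2398]
eef_rot: [2.905, 1.196, -0.001]
wrist_force: [-0.6, 0.5, -0.2]
gripper_width: 0.0941
grip_force: 0.0
```

```bash
python3 - <<'E'
from h import *
legs([(.5165,-.4268,.24),(.5165,-.4268,.070)],-45)
E
```

```text
t 3.6 tcp [0.3999 0.2006 0.2398] yaw -45.23 tilt [-0.0006 -0.0004] w 0.09412020276423043 q [-1.0165  0.3877  0.6685  2.0512 -0.3297  0.8087 -0.9423]
turn az total -0.04
[ 0.5165 -0.4268  0.24  ] 18 rows of [-0.6688  0.9743 -0.0003]
[ 0.5165 -0.4268  0.07  ] 6 rows of [0.     0.     0.9444]
```

Call:
arm_command([
  [-0.67,0.97,0,0,0,0],
  [-0.67,0.97,0,0,0,0],
  [-0.67,0.97,0,0,0,0],
  [-0.67,0.97,0,0,0,0],
  [-0.67,0.97,0,0,0,0],
])

```text
t: 4.1
tcp_pos: [0.4318, 0.0255, 0.2399]
eef_rot: [-2.902, -1.202, 0.0]
wrist_force: [0.2, 0.1, -0.3]
gripper_width: 0.0937
grip_force: 0.0
```

Call:
arm_command([
  [-0.67,0.97,0,0,0,0],
  [-0.67,0.97,0,0,0,0],
  [-0.67,0.97,0,0,0,0],
  [-0.67,0.97,0,0,0,0],
  [-0.67,0.97,0,0,0,0],
])

```text
t: 4.6
tcp_pos: [0.4635, -0.1485, 0.2398]
eef_rot: [-2.902, -1.202, 0.0]
wrist_force: [0.3, -0.0, 0.5]
gripper_width: 0.094
grip_force: 0.0
```

Call:
arm_command([
  [-0.67,0.97,0,0,0,0],
  [-0.67,0.97,0,0,0,0],
  [-0.67,0.97,0,0,0,0],
  [-0.67,0.97,0,0,0,0],
  [-0.67,0.97,0,0,0,0],
])

```text
t: 5.1
tcp_pos: [0.4953, -0.3224, 0.2396]
eef_rot: [-2.902, -1.201, 0.0]
wrist_force: [0.2, 0.8, -0.7]
gripper_width: 0.0939
grip_force: 0.0
```

Call:
arm_command([
  [-0.67,0.98,0,0,0,0],
  [-0.67,0.98,0,0,0,0],
  [-0.67,0.98,0,0,0,0],
  [0,0,1,0,0,0],
  [0,0,1,0,0,0],
])

```text
t: 5.6
tcp_pos: [0.5148, -0.4281, 0.1794]
eef_rot: [2.902, 1.198, 0.0]
wrist_force: [-0.0, 0.5, -0.7]
gripper_width: 0.094
grip_force: 0.0
```

```bash
python3 - <<'E'
from h import *
legs([(.5165,-.4268,.180),(.5165,-.4268,.060)],-45)
im=get_image('side');a=im[200:350,300:460];im2=get_image('top');b=im2[140:290,300:460]
cv2.imwrite('pics/a1.png',cv2.resize(np.hstack([a,b]),None,fx=2.5,fy=2.5)[:,:,::-1])
E
```

```text
t 5.6 tcp [ 0.5148 -0.4281  0.1794] yaw -45.13 tilt [ 0.0008 -0.0014] w 0.09399281828274764 q [ 0.3453  0.7697  0.5601  1.5182 -0.459   0.9855  0.2466]
turn az total -0.02
[ 0.5165 -0.4268  0.18  ] 1 rows of [ 0.0715  0.0104 -0.0214]
[ 0.5165 -0.4268  0.06  ] 4 rows of [0. 0. 1.]
```

View pics/a1.png

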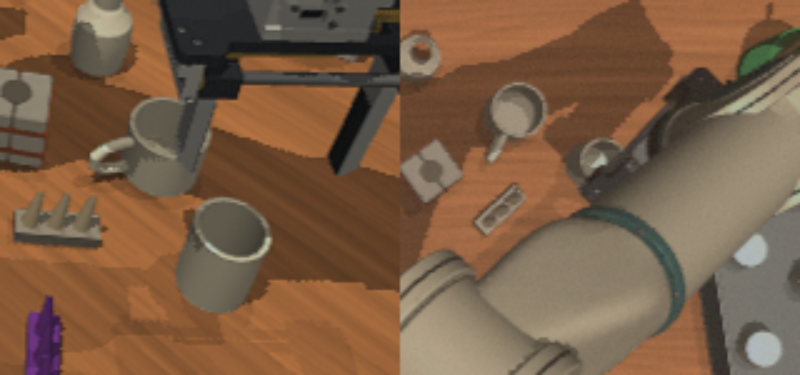

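The picture shows the open fingers straddling the jar from above (left finger tip at crop (185,170), jar rim (235,230) below it, mug well clear). Descending and closing.

Call:
arm_command([
  [0.07,0.01,0.98,0,0,0],
  [0,0,1,0,0,0],
  [0,0,1,0,0,0],
  [0,0,1,0,0,0],
])

```text
t: 6.1
tcp_pos: [0.5177, -0.4252, 0.0611]
eef_rot: [2.901, 1.202, 0.002]
wrist_force: [0.7, -0.0, -0.5]
gripper_width: 0.0941
grip_force: 0.0
```

Call:
arm_command([
  [0,0,0,0,0,0],
  [0,0,0,0,0,0],
  [0,0,0,0,0,0],
  [0,0,0,0,0,0],
  [0,0,0,0,0,0],
], fingers=40)

```text
t: 6.6
tcp_pos: [0.5174, -0.4255, 0.0622]
eef_rot: [2.901, 1.201, 0.002]
wrist_force: [-0.7, -0.5, 0.8]
gripper_width: 0.0572
grip_force: 0.8
```

```bash
python3 - <<'E'
from h import *
legs([(.515,-.427,.24),(.46,0,.24),(.511,.1095,.24),(.511,.1095,.087)])
E
```

```text
t 6.6 tcp [ 0.5174 -0.4255  0.0622] yaw -45.02 tilt [ 0.0018 -0.0014] w 0.057238778026982254 q [ 0.3811  0.9048  0.4792  1.5921 -0.5429  0.7782  0.3111]
[ 0.515 -0.427  0.24 ] 6 rows of [-0.0154 -0.0038 -0.988 ]
[0.46 0.   0.24] 12 rows of [ 0.7304 -0.947   0.    ]
[0.511  0.1095 0.24  ] 4 rows of [ 0.9456 -0.345   0.    ]
[0.511  0.1095 0.087 ] 6 rows of [0.   0.   0.85]
```

Call:
arm_command([
  [0,0,0,0,0,0],
  [0,0,0,0,0,0],
  [0,0,-0.3,0,0,0],
  [0,0,-0.6,0,0,0],
  [0,0,-1,0,0,0],
])

```text
t: 7.1
tcp_pos: [0.5153, -0.4233, 0.1163]
eef_rot: [-2.898, -1.2, 0.004]
wrist_force: [-0.0, -0.1, -1.3]
gripper_width: 0.0552
grip_force: 30.0
```

Call:
arm_command([
  [0,0,-1,0,0,0],
  [0,0,-1,0,0,0],
  [0,0,-1,0,0,0],
  [0,0,-1,0,0,0],
  [0,0,0,0,0,0],
])

```text
t: 7.6
tcp_pos: [0.5179, -0.4269, 0.2423]
eef_rot: [2.897, 1.199, 0.005]
wrist_force: [-0.9, -0.8, -2.0]
gripper_width: 0.0551
grip_force: 30.0
```

Call:
arm_command([
  [0.73,-0.95,0,0,0,0],
  [0.73,-0.95,0,0,0,0],
  [0.73,-0.95,0,0,0,0],
  [0.73,-0.95,0,0,0,0],
  [0.73,-0.95,0,0,0,0],
])

```text
t: 8.1
tcp_pos: [0.4922, -0.2447, 0.2364]
eef_rot: [-2.901, -1.201, 0.003]
wrist_force: [-0.4, 0.3, -1.4]
gripper_width: 0.0549
grip_force: 30.0
```

Call:
arm_command([
  [0.73,-0.95,0,0,0,0],
  [0.73,-0.95,0,0,0,0],
  [0.73,-0.95,0,0,0,0],
  [0.73,-0.95,0,0,0,0],
  [0.73,-0.95,0,0,0,0],
])

```text
t: 8.6
tcp_pos: [0.4688, -0.0669, 0.2367]
eef_rot: [-2.902, -1.201, 0.003]
wrist_force: [0.2, 0.6, -2.1]
gripper_width: 0.0554
grip_force: 30.0
```

Call:
arm_command([
  [0.73,-0.95,0,0,0,0],
  [0.73,-0.95,0,0,0,0],
  [0.95,-0.34,0,0,0,0],
  [0.95,-0.34,0,0,0,0],
  [0,0,0,0,0,0],
])

```text
t: 9.1
tcp_pos: [0.4874, 0.0621, 0.2364]
eef_rot: [-2.897, -1.211, 0.001]
wrist_force: [0.4, -0.8, -1.8]
gripper_width: 0.0551
grip_force: 30.0
```

```bash
python3 - <<'E'
from h import *
legs([(.511,.1095,.24),(.511,.1095,.088)],-45)
E
```

```text
t 9.1 tcp [0.4874 0.0621 0.2364] yaw -44.62 tilt [-0.001   0.0012] w 0.05514915850473046 q [-0.6442  0.4617  0.6649  1.9497 -0.3744  0.8553 -0.5585]
turn az total 0.06
[0.511  0.1095 0.24  ] 2 rows of [ 0.8368 -0.2794 -0.0594]
[0.511  0.1095 0.088 ] 6 rows of [0.     0.     0.8444]
```

Call:
arm_command([
  [0.6,-0.2,0,0,0,0],
  [0.6,-0.2,0,0,0,0.06],
  [0.47,-0.16,0,0,0,0],
  [0,0,1,0,0,0],
  [0,0,1,0,0,0],
])

```text
t: 9.6
tcp_pos: [0.5113, 0.1055, 0.1771]
eef_rot: [2.906, 1.194, 0.003]
wrist_force: [0.1, -0.1, -1.7]
gripper_width: 0.0551
grip_force: 30.0
```

Call:
arm_command([
  [0,0,0.8,0,0,0],
  [0,0,0.6,0,0,0],
  [0,0,0.5,0,0,0],
  [0,0,0.3,0,0,0],
  [0,0,0,0,0,0],
])

```text
t: 10.1
tcp_pos: [0.5098, 0.1045, 0.1106]
eef_rot: [-2.906, -1.192, 0.004]
wrist_force: [-0.7, 0.0, -2.4]
gripper_width: 0.0553
grip_force: 30.0
```

```bash
python3 - <<'E'
from h import *
legs([(.511,.1095,.088)],-45)
im=get_image('side');a=im[100:220,140:300];b=get_image('top')[150:270,130:290]
cv2.imwrite('pics/a2.png',cv2.resize(np.hstack([a,b]),None,fx=2.5,fy=2.5)[:,:,::-1])
E
```

```text
t 10.1 tcp [0.5098 0.1045 0.1106] yaw -45.42 tilt [-0.0023 -0.0006] w 0.05534440097625187 q [-0.5867  0.6767  0.5082  1.9927 -0.5567  0.6143 -0.4984]
turn az total -0.07
[0.511  0.1095 0.088 ] 1 rows of [ 0.1472 -0.0904  0.7525]
```

View pics/a2.png

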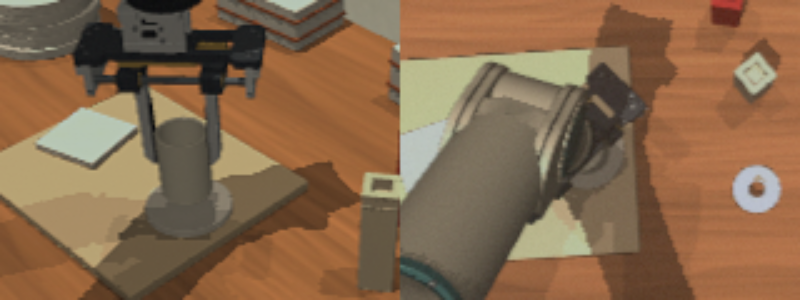

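The picture shows the jar hanging over the round setter (jar column crop x≈187, setter centre x≈188).

Call:
arm_command([
  [0.15,-0.09,0.2,0,0,-0.07],
  [0,0,0.3,0,0,0],
  [0,0,0.2,0,0,0],
  [0,0,0,0,0,0],
])

```text
t: 10.6
tcp_pos: [0.511, 0.1097, 0.0897]
eef_rot: [-2.902, -1.203, 0.003]
wrist_force: [-0.2, -0.3, -1.3]
gripper_width: 0.0549
grip_force: 30.0
```

```bash
python3 - <<'E'
from h import *
legs([(.511,.1095,.088)],-45)
im=get_image('side')[100:220,140:300];np.save('s2.npy',im)
K=6;up=cv2.resize(im,None,fx=K,fy=K,interpolation=cv2.INTER_CUBIC)
p=proj('side',[[.511,.1095,.1],[.511,.1095,.025]]);print('expected rim/base px',p-[140,100])
for z in(.1,.025):
  a=np.radians(np.arange(0,360,5));q=(proj('side',np.c_[.511+.028*np.cos(a),.1095+.028*np.sin(a),z+0*a])-[140,100]+.5)*K
  cv2.polylines(up,[q.astype(np.int32)],True,(255,0,0),1)
cv2.imwrite('pics/a3.png',up[150:690,50:800][:,:,::-1])
E
```

```text
t 10.6 tcp [0.511  0.1097 0.0897] yaw -44.96 tilt [-0.0018 -0.0003] w 0.05493090303249653 q [-0.5729  0.7094  0.4749  1.999  -0.5834  0.5714 -0.4783]
turn az total 0.01
[0.511  0.1095 0.088 ] 1 rows of [-0.0065  0.0048  0.0573]
expected rim/base px [[71.8461 58.9203]
 [74.3966 80.9661]]
```

View pics/a3.png

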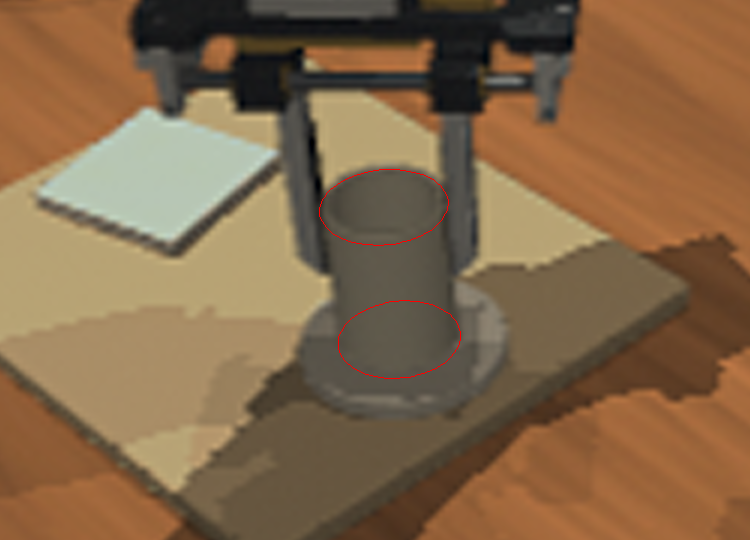

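The overlay shows the jar's rim and base matching the intended circles within about 1 px; releasing.

Call:
arm_command([
  [0,0,0.06,0,0,0],
  [0,0,0,0,0,0],
])

```text
t: 10.85
tcp_pos: [0.5118, 0.1096, 0.0888]
eef_rot: [2.902, 1.203, 0.0]
wrist_force: [-0.9, -0.1, -1.8]
gripper_width: 0.0548
grip_force: 30.0
```

Call:
arm_command([
  [0,0,0,0,0,0],
  [0,0,0,0,0,0],
  [0,0,0,0,0,0],
  [0,0,0,0,0,0],
  [0,0,0,0,0,0],
], fingers=90)

```text
t: 11.35
tcp_pos: [0.5119, 0.1098, 0.089]
eef_rot: [2.902, 1.203, 0.0]
wrist_force: [-0.6, -0.2, -0.1]
gripper_width: 0.0893
grip_force: 0.0
```

Call:
arm_command([
  [0,0,-0.5,0,0,0],
  [0,0,-1,0,0,0],
  [0,0,-1,0,0,0],
  [0,0,-1,0,0,0],
  [0,0,-1,0,0,0],
])

```text
t: 11.85
tcp_pos: [0.5116, 0.1097, 0.2251]
eef_rot: [-2.902, -1.203, 0.0]
wrist_force: [0.6, 0.0, 1.0]
gripper_width: 0.09
grip_force: 0.0
```

```bash
python3 - <<'E'
from h import *
legs([(.46,-.06,.2),(.4606,-.1032,.2),(.4606,-.1032,.036)],-45)
E
```

```text
t 11.85 tcp [0.5116 0.1097 0.2251] yaw -44.97 tilt [-0.0002 -0.0001] w 0.09001251600300943 q [-0.6999  0.5242  0.6535  1.8839 -0.4093  0.8704 -0.6267]
turn az total 0.0
[ 0.46 -0.06  0.2 ] 6 rows of [-0.8691  0.4641  0.1392]
[ 0.4606 -0.1032  0.2   ] 2 rows of [-0.502   0.5162  0.    ]
[ 0.4606 -0.1032  0.036 ] 6 rows of [0.     0.     0.9111]
```

Call:
arm_command([
  [-0.87,0.46,0.14,0,0,0],
  [-0.87,0.46,0.14,0,0,0],
  [-0.87,0.46,0.14,0,0,0],
  [-0.87,0.46,0.14,0,0,0],
  [-0.87,0.46,0.14,0,0,0],
], fingers=50)

```text
t: 12.35
tcp_pos: [0.4679, -0.0323, 0.2028]
eef_rot: [2.902, 1.203, 0.0]
wrist_force: [0.4, -1.2, 0.2]
gripper_width: 0.0533
grip_force: 0.0
```

Call:
arm_command([
  [-0.87,0.46,0.14,0,0,0],
  [-0.5,0.52,0,0,0,0],
  [-0.5,0.52,0,0,0,0],
  [0,0,1,0,0,0],
  [0,0,1,0,0,0],
])

```text
t: 12.85
tcp_pos: [0.4614, -0.1038, 0.1387]
eef_rot: [2.902, 1.2, 0.004]
wrist_force: [0.4, 0.4, -0.4]
gripper_width: 0.0503
grip_force: 0.0
```

```bash
python3 - <<'E'
from h import *
legs([(.4606,-.1032,.1),(.4606,-.1032,.035)],-45)
s=get_image('side');t=get_image('top')
cv2.imwrite('pics/a4.png',cv2.resize(np.hstack([s[120:270,160:320],t[150:300,180:340]]),None,fx=2.5,fy=2.5,interpolation=cv2.INTER_CUBIC)[:,:,::-1]);np.save('s4.npy',s);np.save('t4.npy',t)
E
```

```text
t 12.85 tcp [ 0.4614 -0.1038  0.1387] yaw -45.06 tilt [ 0.0029 -0.0006] w 0.050277847097857056 q [-0.1962  0.5758  0.5265  2.1005 -0.5154  0.589  -0.0897]
turn az total -0.01
[ 0.4606 -0.1032  0.1   ] 2 rows of [-0.0017 -0.017   0.6442]
[ 0.4606 -0.1032  0.035 ] 3 rows of [0.     0.     0.7222]
```

View pics/a4.png

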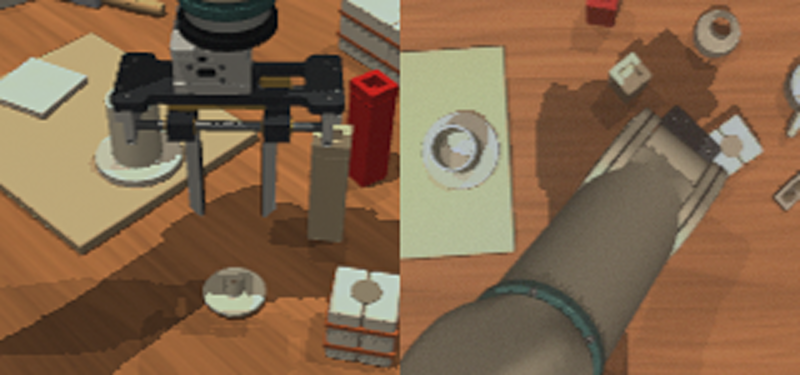

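The picture shows the jar standing on the round setter (rim at crop (455,148) in the top half), and the fingers above the lid's knob (side crop (235,285)).

Call:
arm_command([
  [0,-0.02,1,0,0,0],
  [0,0,1,0,0,0],
  [0,0,0.9,0,0,0],
  [0,0,0.5,0,0,0],
  [0,0,0,0,0,0],
])

```text
t: 13.45
tcp_pos: [0.4598, -0.1022, 0.0361]
eef_rot: [-2.901, -1.202, 0.002]
wrist_force: [0.1, -0.2, 1.0]
gripper_width: 0.05
grip_force: 0.0
```

Call:
arm_command([
  [0,0,0,0,0,0],
  [0,0,0,0,0,0],
  [0,0,0,0,0,0],
  [0,0,0,0,0,0],
  [0,0,0,0,0,0],
], fingers=10)

```text
t: 13.95
tcp_pos: [0.4607, -0.1024, 0.0373]
eef_rot: [2.901, 1.203, 0.002]
wrist_force: [-0.4, -0.4, 6.5]
gripper_width: 0.0193
grip_force: 30.0
```

```bash
python3 - <<'E'
from h import *
legs([(.4606,-.1032,.17)],-45)
t=np.load('t4.npy');K=6
up=cv2.resize(t[185:235,180:230],None,fx=K,fy=K,interpolation=cv2.INTER_CUBIC)
g=cv2.cvtColor(up,cv2.COLOR_RGB2GRAY)
c=cv2.HoughCircles(cv2.medianBlur(g,5),cv2.HOUGH_GRADIENT_ALT,1.5,10,param1=150,param2=.5,minRadius=35,maxRadius=110)
if c is not None:
  for x,y,r in c[0]:
    px=(np.array([x,y])+.5)/K-.5+[180,185]
    print(px,r/K,'z.1',plane('top',px,.1)[:2],'z.025',plane('top',px,.025)[:2])
for z in(.025,.1):print(proj('top',[.511,.1095,z]))
E
```

```text
t 13.95 tcp [ 0.4607 -0.1024  0.0373] yaw -44.95 tilt [ 0.0013 -0.0001] w 0.01930918832296644 q [-0.0496  0.7423  0.3124  2.1563 -0.6796  0.3373  0.0506]
turn az total 0.01
[ 0.4606 -0.1032  0.17  ] 5 rows of [-0.0045  0.0035 -0.8844]
[207.3333 206.5833] 12.029128 z.1 [0.5169 0.0893] z.025 [0.5212 0.0982]
[201.5833 209.5833] 9.6879 z.1 [0.5084 0.1062] z.025 [0.5122 0.1162]
[204.8333 204.8333] 10.198631 z.1 [0.5222 0.0966] z.025 [0.5268 0.106 ]
[[203.7308 209.9424]]
[[200.4641 208.7309]]
```

Call:
arm_command([
  [0,0,-0.3,0,0,0],
  [0,0,-0.8,0,0,0],
  [0,0,-1,0,0,0],
  [0,0,-1,0,0,0],
  [0,0,-1,0,0,0],
])

```text
t: 14.45
tcp_pos: [0.4596, -0.1023, 0.1612]
eef_rot: [-2.902, -1.202, 0.001]
wrist_force: [-0.1, 0.1, -0.3]
gripper_width: 0.0195
grip_force: 30.0
```

Call:
arm_command([
  [0,0,-1,0,0,0],
  [0,0,-0.8,0,0,0],
  [0,0,0,0,0,0],
])

```text
t: 14.75
tcp_pos: [0.4617, -0.1029, 0.2166]
eef_rot: [2.9, 1.202, 0.008]
wrist_force: [-1.0, 0.1, -1.0]
gripper_width: 0.0194
grip_force: 30.0
```

```bash
python3 - <<'E'
from h import *
legs([],-45)
s=get_image('side');t=get_image('top');np.save('s5.npy',s);np.save('t5.npy',t);K=10
ups=[]
for n,im,(x0,y0) in(('top',t,(182,188)),('side',s,(192,140))):
    up=cv2.resize(im[y0:y0+48,x0:x0+40],None,fx=K,fy=K,interpolation=cv2.INTER_CUBIC)
    a=np.radians(np.arange(0,360,4))
    for r,z,cx,cy,col in((.028,.1,.511,.1095,(255,0,0)),(.048,.025,.511,.1097,(0,0,255)),(.028,.1,.5095,.107,(0,160,0))):
        q=(proj(n,np.c_[cx+r*np.cos(a),cy+r*np.sin(a),z+0*a])-[x0,y0]+.5)*K
        cv2.polylines(up,[q.astype(np.int32)],True,col,1)
    ups.append(up)
cv2.imwrite('pics/a5.png',np.hstack(ups)[:,:,::-1])
E
```

```text
t 14.75 tcp [ 0.4617 -0.1029  0.2166] yaw -44.97 tilt [ 0.0057 -0.0005] w 0.01940753395097912 q [-0.3025  0.4616  0.6599  2.0246 -0.4014  0.7781 -0.1882]
turn az total 0.01
```

View pics/a5.png

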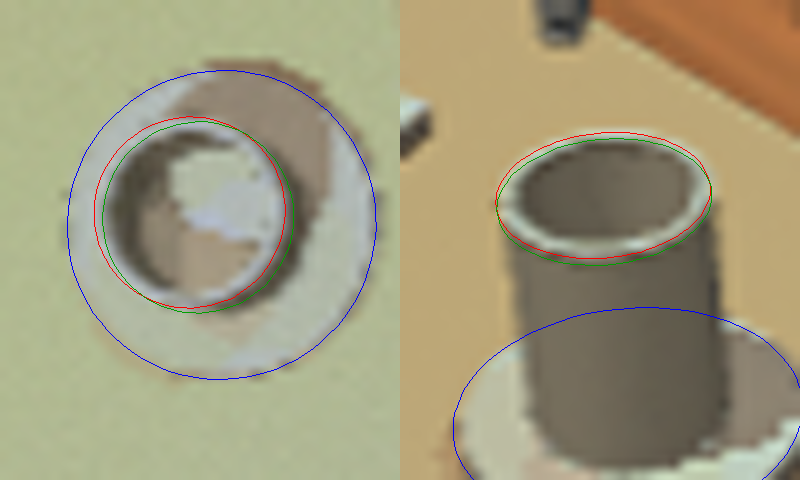

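Overlay: jar rim centre sits about 0.7 px right of the red circle, i.e. jar at ≈(0.510, 0.1075), 2 mm from the setter's centre – fine. Lid goes there.

```bash
python3 - <<'E'
from h import *
legs([(.510,.108,.21),(.510,.108,.15),(.510,.108,.132)],-45)
E
```

```text
t 14.85 tcp [ 0.4599 -0.102   0.2139] yaw -44.94 tilt [0.0005 0.0005] w 0.019563860383343734 q [-0.3009  0.4655  0.6566  2.028  -0.4028  0.7763 -0.1872]
turn az total 0.01
[0.51  0.108 0.21 ] 7 rows of [ 0.8758 -0.5386  0.0185]
[0.51  0.108 0.15 ] 2 rows of [0. 0. 1.]
[0.51  0.108 0.132] 1 rows of [0.  0.  0.6]
```

Call:
arm_command([
  [0.88,-0.54,0,0,0,0],
  [0.88,-0.54,0,0,0,0],
  [0.88,-0.54,0,0,0,0],
  [0.88,-0.54,0,0,0,0],
  [0.88,-0.54,0,0,0,0],
])

```text
t: 15.35
tcp_pos: [0.4951, 0.0494, 0.2122]
eef_rot: [-2.902, -1.202, 0.005]
wrist_force: [1.0, 0.2, -0.3]
gripper_width: 0.0196
grip_force: 30.0
```

Call:
arm_command([
  [0.88,-0.54,0,0,0,0],
  [0.87,-0.54,0,0,0,0],
  [0,0,0.8,0,0,0],
  [0,0,0.7,0,0,0],
  [0,0,0,0,0,0],
])

```text
t: 15.85
tcp_pos: [0.5072, 0.1081, 0.1652]
eef_rot: [-2.901, -1.203, 0.013]
wrist_force: [-0.6, -1.0, 0.2]
gripper_width: 0.0194
grip_force: 30.0
```

```bash
python3 - <<'E'
from h import *
legs([(.510,.108,.15),(.510,.108,.132)],-45)
s=get_image('side');np.save('s6.npy',s);K=12;x0,y0=180,120
up=cv2.resize(s[y0:y0+50,x0:x0+60],None,fx=K,fy=K,interpolation=cv2.INTER_CUBIC)
p,r,_=pose();a=np.radians(np.arange(0,360,4))
for rr,z,cx,cy,col in((.028,.1,.510,.1074,(255,0,0)),(.030,p[2]-.0373+.01,p[0],p[1]-.0008,(0,0,255))):
    q=(proj('side',np.c_[cx+rr*np.cos(a),cy+rr*np.sin(a),z+0*a])-[x0,y0]+.5)*K
    cv2.polylines(up,[q.astype(np.int32)],True,col,1)
cv2.imwrite('pics/a6.png',up[:,:,::-1])
E
```

```text
t 15.85 tcp [0.5072 0.1081 0.1652] yaw -44.96 tilt [-0.0078 -0.002 ] w 0.019431449088074575 q [-0.6601  0.6044  0.6045  1.9508 -0.4948  0.7457 -0.5479]
turn az total 0.01
[0.51  0.108 0.15 ] 1 rows of [0.0631 0.0696 0.507 ]
[0.51  0.108 0.132] 1 rows of [0.  0.  0.6]
```

View pics/a6.png

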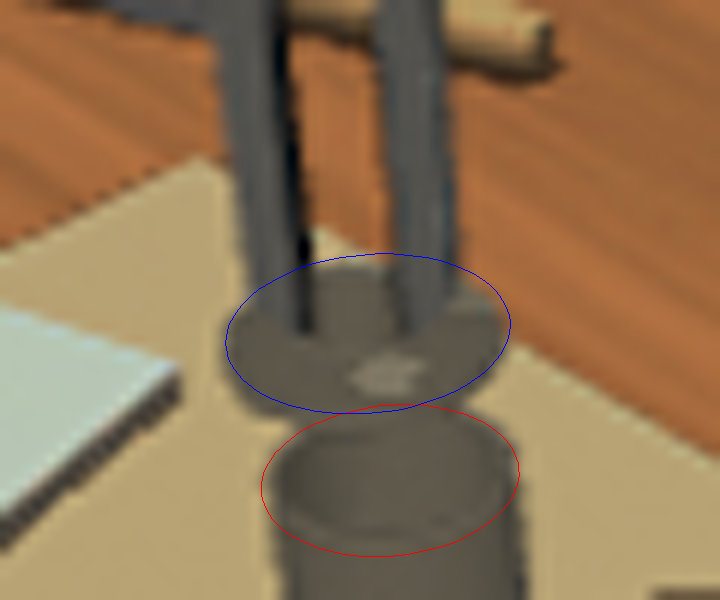

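Lid outline (centre ≈(365,335)) and jar rim (≈(394,480)) agree with the overlays within half a pixel; correcting 3 mm and lowering.

Call:
arm_command([
  [0.04,0.05,0.25,0,0,0],
  [0,0,0.25,0,0,0],
  [0,0,0,0,0,0],
  [0,0,0,0,0,0],
])

```text
t: 16.3
tcp_pos: [0.5123, 0.1079, 0.1538]
eef_rot: [-2.902, -1.203, -0.0]
wrist_force: [0.7, -0.8, -0.2]
gripper_width: 0.0192
grip_force: 30.0
```

```bash
python3 - <<'E'
from h import *
legs([(.510,.108,.132)],-45)
E
```

```text
t 16.3 tcp [0.5123 0.1079 0.1538] yaw -44.99 tilt [0.     0.0001] w 0.019232456294754424 q [-0.6446  0.6221  0.5876  1.9553 -0.5147  0.716  -0.5304]
turn az total 0.0
[0.51  0.108 0.132] 1 rows of [-0.0519 -0.0559  0.7262]
```

Call:
arm_command([
  [-0.04,-0.05,0.15,0,0,0],
  [0,0,0.2,0,0,0],
  [0,0,0.15,0,0,0],
  [0,0,0,0,0,0],
  [0,0,0,0,0,0],
])

```text
t: 16.8
tcp_pos: [0.5103, 0.1082, 0.1385]
eef_rot: [2.902, 1.203, -0.001]
wrist_force: [0.2, 0.1, -0.9]
gripper_width: 0.0189
grip_force: 30.0
```

Call:
arm_command([
  [0,0,0.1,0,0,0],
  [0,0,0.08,0,0,0],
  [0,0,0,0,0,0],
  [0,0,0,0,0,0],
])

```text
t: 17.2
tcp_pos: [0.5103, 0.1082, 0.1332]
eef_rot: [-2.902, -1.203, 0.0]
wrist_force: [-0.5, -0.7, -0.6]
gripper_width: 0.0194
grip_force: 30.0
```

Call:
arm_command([
  [0,0,0.05,0,0,0],
  [0,0,0,0,0,0],
  [0,0,0,0,0,0],
])

```text
t: 17.5
tcp_pos: [0.5106, 0.1083, 0.1324]
eef_rot: [-2.902, -1.203, -0.001]
wrist_force: [-1.5, 0.3, 4.9]
gripper_width: 0.019
grip_force: 30.0
```

Call:
arm_command([
  [0,0,0,0,0,0],
  [0,0,0,0,0,0],
  [0,0,0,0,0,0],
  [0,0,0,0,0,0],
], fingers=50)

```text
t: 17.9
tcp_pos: [0.5103, 0.1083, 0.1317]
eef_rot: [2.902, 1.203, -0.0]
wrist_force: [0.1, 0.6, -0.6]
gripper_width: 0.0475
grip_force: 0.0
```

Call:
arm_command([
  [0,0,-0.4,0,0,0],
  [0,0,-0.8,0,0,0],
  [0,0,-1,0,0,0],
  [0,0,-1,0,0,0],
  [0,0,0,0,0,0],
])

```text
t: 18.4
tcp_pos: [0.513, 0.1081, 0.2319]
eef_rot: [2.901, 1.202, 0.012]
wrist_force: [1.0, -0.3, -0.7]
gripper_width: 0.0498
grip_force: 0.0
```

```bash
python3 - <<'E'
from h import *
legs([(.6515,-.211,.24),(.6515,-.211,.1)],-45)
E
```

```text
t 18.4 tcp [0.513  0.1081 0.2319] yaw -44.98 tilt [0.0075 0.0018] w 0.049754481118880596 q [-0.7146  0.5181  0.6802  1.8805 -0.4173  0.8802 -0.6144]
turn az total 0.0
[ 0.6515 -0.211   0.24  ] 11 rows of [-0.387   0.9806 -0.0245]
[ 0.6515 -0.211   0.1   ] 5 rows of [0.     0.     0.9333]
```

Contact at the expected height (0.1324 m, 5 N): lid seated. Next the bottle.

Call:
arm_command([
  [-0.39,0.98,0,0,0,0],
  [-0.39,0.98,0,0,0,0],
  [-0.39,0.98,0,0,0,0],
  [-0.39,0.98,0,0,0,0],
  [-0.39,0.98,0,0,0,0],
], fingers=60)

```text
t: 18.9
tcp_pos: [0.573, -0.038, 0.2275]
eef_rot: [-2.902, -1.203, 0.001]
wrist_force: [0.4, -0.2, -0.1]
gripper_width: 0.0602
grip_force: 0.0
```

Call:
arm_command([
  [-0.39,0.98,0,0,0,0],
  [-0.39,0.98,0,0,0,0],
  [-0.39,0.98,0,0,0,0],
  [-0.39,0.98,0,0,0,0],
  [-0.39,0.98,0,0,0,0],
])

```text
t: 19.4
tcp_pos: [0.6356, -0.1833, 0.2273]
eef_rot: [-2.901, -1.203, 0.001]
wrist_force: [0.0, 0.1, 0.3]
gripper_width: 0.0601
grip_force: 0.0
```

Call:
arm_command([
  [-0.38,0.98,0,0,0,0],
  [0,0,0.8,0,0,0],
  [0,0,0.8,0,0,0],
  [0,0,0,0,0,0],
])

```text
t: 19.8
tcp_pos: [0.6459, -0.21, 0.1759]
eef_rot: [-2.898, -1.2, 0.009]
wrist_force: [0.2, 1.7, -0.3]
gripper_width: 0.0599
grip_force: 0.0
```

```bash
python3 - <<'E'
from h import *
legs([(.651,-.211,.18),(.651,-.211,.1)],-45)
s=get_image('side');t=get_image('top');K=8
ups=[]
for n,im,(x0,y0) in(('side',s,(320,160)),('top',t,(180,185))):
    up=cv2.resize(im[y0:y0+65,x0:x0+48],None,fx=K,fy=K,interpolation=cv2.INTER_CUBIC);a=np.radians(np.arange(0,360,4))
    for r,z,cx,cy,col in((.013,.105,.651,-.211,(255,0,0)),(.029,.05,.651,-.211,(0,0,255)),(.03,.105,.510,.1075,(0,200,0)),(.048,.025,.511,.1097,(0,0,255))):
        q=(proj(n,np.c_[cx+r*np.cos(a),cy+r*np.sin(a),z+0*a])-[x0,y0]+.5)*K
        cv2.polylines(up,[q.astype(np.int32)],True,col,1)
    ups.append(up)
cv2.imwrite('pics/a7.png',np.hstack(ups)[:,:,::-1])
E
```

```text
t 19.8 tcp [ 0.6459 -0.21    0.1759] yaw -45.01 tilt [-0.0071  0.0028] w 0.05994278775401994 q [-0.0357  0.797   0.5803  1.4808 -0.4794  1.016  -0.1211]
turn az total -0.0
[ 0.651 -0.211  0.18 ] 1 rows of [ 0.0961  0.1442 -0.1365]
[ 0.651 -0.211  0.1  ] 3 rows of [0.     0.     0.8889]
```

View pics/a7.png

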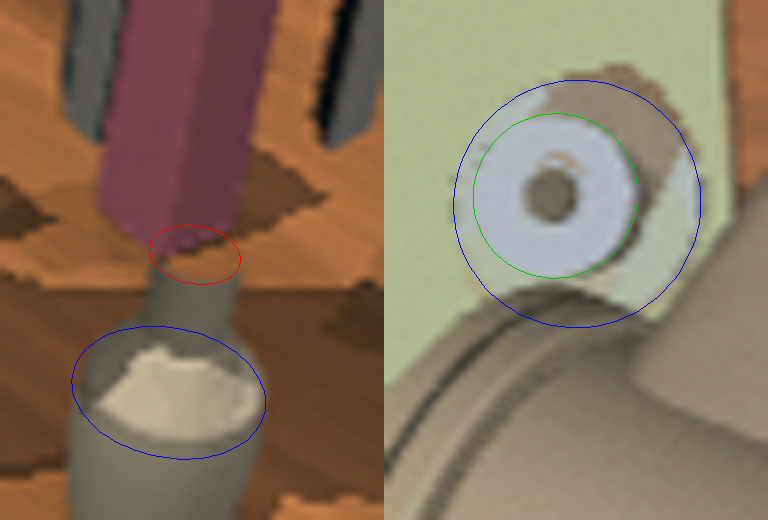

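Lid sits concentric in the jar (top crop (553,195)); the bottle's neck (side crop x 150–240) lies between the open fingers as predicted.

Call:
arm_command([
  [0.08,0.1,0.5,0,0,0],
  [0,0,0.6,0,0,0],
  [0,0,0.8,0,0,0],
  [0,0,0.4,0,0,0],
  [0,0,0,0,0,0],
])

```text
t: 20.4
tcp_pos: [0.6514, -0.2108, 0.1091]
eef_rot: [-2.9, -1.203, 0.003]
wrist_force: [-0.4, -0.2, -0.0]
gripper_width: 0.0599
grip_force: 0.0
```

```bash
python3 - <<'E'
from h import *
legs([(.650,-.2105,.1)],-45)
E
```

```text
t 20.4 tcp [ 0.6514 -0.2108  0.1091] yaw -44.95 tilt [-0.0027  0.001 ] w 0.05989857685023891 q [-0.0158  0.8745  0.5387  1.518  -0.5265  0.8999 -0.0863]
turn az total 0.01
[ 0.65   -0.2105  0.1   ] 1 rows of [-0.0263 -0.0403  0.3018]
```

Call:
arm_command([
  [-0.02,-0.04,0.27,0,0,0],
  [0,0,0,0,0,0],
  [0,0,0,0,0,0],
])

```text
t: 20.7
tcp_pos: [0.6513, -0.2113, 0.1033]
eef_rot: [2.902, 1.203, 0.001]
wrist_force: [0.2, 0.3, 0.1]
gripper_width: 0.06
grip_force: 0.0
```

Call:
arm_command([
  [0,0,0,0,0,0],
  [0,0,0,0,0,0],
  [0,0,0,0,0,0],
  [0,0,0,0,0,0],
  [0,0,0,0,0,0],
], fingers=15)

```text
t: 21.2
tcp_pos: [0.651, -0.2111, 0.1027]
eef_rot: [2.902, 1.203, 0.0]
wrist_force: [-0.5, -0.7, 0.4]
gripper_width: 0.0257
grip_force: 30.0
```

```bash
python3 - <<'E'
from h import *
legs([(.65,-.2105,.27),(.503,.300,.27),(.503,.300,.125)],-45)
E
```

```text
t 21.2 tcp [ 0.651  -0.2111  0.1027] yaw -44.97 tilt [ 0.0002 -0.0001] w 0.02572639875230442 q [-0.0137  0.88    0.534   1.526  -0.5322  0.8837 -0.0808]
turn az total 0.01
[ 0.65   -0.2105  0.27  ] 6 rows of [-0.0014 -0.0065 -0.9293]
[0.503 0.3   0.27 ] 16 rows of [ 0.5355 -0.9686  0.    ]
[0.503 0.3   0.125] 5 rows of [0.     0.     0.9667]
```

Call:
arm_command([
  [0,0,-0.4,0,0,0],
  [0,0,-0.9,0,0,0],
  [0,0,-1,0,0,0],
  [0,0,-1,0,0,0],
  [0,0,-1,0,0,0],
])

```text
t: 21.7
tcp_pos: [0.6506, -0.2111, 0.2335]
eef_rot: [2.902, 1.203, -0.0]
wrist_force: [-0.1, -0.1, -1.8]
gripper_width: 0.0257
grip_force: 30.0
```

Call:
arm_command([
  [0,0,-1,0,0,0],
  [0,0,-0.3,0,0,0],
  [0.53,-0.97,0,0,0,0],
  [0.53,-0.97,0,0,0,0],
  [0.53,-0.97,0,0,0,0],
])

```text
t: 22.2
tcp_pos: [0.6218, -0.1145, 0.2698]
eef_rot: [-2.902, -1.202, 0.002]
wrist_force: [0.4, 0.6, -0.9]
gripper_width: 0.026
grip_force: 30.0
```

Call:
arm_command([
  [0.54,-0.97,0,0,0,0],
  [0.54,-0.97,0,0,0,0],
  [0.54,-0.97,0,0,0,0],
  [0.54,-0.97,0,0,0,0],
  [0.54,-0.97,0,0,0,0],
])

```text
t: 22.7
tcp_pos: [0.576, 0.0458, 0.27]
eef_rot: [-2.902, -1.203, 0.002]
wrist_force: [-0.1, 0.6, -1.5]
gripper_width: 0.0262
grip_force: 30.0
```

Call:
arm_command([
  [0.54,-0.97,0,0,0,0],
  [0.54,-0.97,0,0,0,0],
  [0.54,-0.97,0,0,0,0],
  [0.54,-0.97,0,0,0,0],
  [0.54,-0.97,0,0,0,0],
])

```text
t: 23.2
tcp_pos: [0.5303, 0.2058, 0.27]
eef_rot: [-2.902, -1.203, 0.002]
wrist_force: [0.3, 0.4, -1.1]
gripper_width: 0.0254
grip_force: 30.0
```

Call:
arm_command([
  [0.53,-0.97,0,0,0,0],
  [0.53,-0.97,0,0,0,0],
  [0.53,-0.97,0,0,0,0],
  [0,0,0,0,0,0],
  [0,0,0,0,0,0],
])

```text
t: 23.7
tcp_pos: [0.5026, 0.3004, 0.2698]
eef_rot: [2.9, 1.206, -0.002]
wrist_force: [0.0, -0.3, -0.9]
gripper_width: 0.0258
grip_force: 30.0
```

```bash
python3 - <<'E'
from h import *
legs([(.503,.300,.15),(.503,.300,.128)],-45)
E
```

```text
t 23.7 tcp [0.5026 0.3004 0.2698] yaw -44.85 tilt [-0.0012 -0.0012] w 0.02575206356760562 q [-1.0086  0.5716  0.6855  1.6613 -0.4034  1.0566 -0.9815]
turn az total 0.02
[0.503 0.3   0.15 ] 4 rows of [0.     0.0052 0.9987]
[0.503 0.3   0.128] 1 rows of [0.     0.     0.7333]
```

Call:
arm_command([
  [0,0,1,0,0,0],
  [0,0,1,0,0,0],
  [0,0,0.9,0,0,0],
  [0,0,0.8,0,0,0],
  [0,0,0,0,0,0],
])

```text
t: 24.2
tcp_pos: [0.5016, 0.2973, 0.1568]
eef_rot: [2.902, 1.199, -0.011]
wrist_force: [-0.6, 0.0, -1.2]
gripper_width: 0.0259
grip_force: 30.0
```

Call:
arm_command([
  [0,0,0.3,0,0,0],
  [0,0,0.2,0,0,0],
  [0,0,0,0,0,0],
  [0,0,0,0,0,0],
])

```text
t: 24.6
tcp_pos: [0.5038, 0.3001, 0.1453]
eef_rot: [-2.902, -1.203, -0.002]
wrist_force: [-0.3, -0.4, -1.5]
gripper_width: 0.0256
grip_force: 30.0
```

```bash
python3 - <<'E'
from h import *
legs([(.504,.301,.128)],-45)
E
```

```text
t 24.6 tcp [0.5038 0.3001 0.1453] yaw -44.97 tilt [0.0009 0.0006] w 0.025645142291552712 q [-0.9418  0.711   0.5836  1.7924 -0.5266  0.7976 -0.8774]
turn az total 0.01
[0.504 0.301 0.128] 1 rows of [ 0.0252 -0.0162  0.5766]
```

Call:
arm_command([
  [0.02,-0.02,0.25,0,0,0],
  [0,0,0.2,0,0,0],
  [0,0,0.08,0,0,0],
  [0,0,0,0,0,0],
  [0,0,0,0,0,0],
])

```text
t: 25.1
tcp_pos: [0.5035, 0.3008, 0.1287]
eef_rot: [2.902, 1.203, -0.0]
wrist_force: [0.3, 0.0, -1.5]
gripper_width: 0.0257
grip_force: 30.0
```

Call:
arm_command([
  [0,0,0.04,0,0,0],
  [0,0,0,0,0,0],
  [0,0,0,0,0,0],
])

```text
t: 25.4
tcp_pos: [0.5035, 0.3009, 0.1277]
eef_rot: [-2.902, -1.203, -0.0]
wrist_force: [-0.0, -0.0, -1.2]
gripper_width: 0.0256
grip_force: 30.0
```

Call:
arm_command([
  [0,0,0.03,0,0,0],
  [0,0,0,0,0,0],
  [0,0,0,0,0,0],
])

```text
t: 25.7
tcp_pos: [0.5038, 0.3009, 0.1276]
eef_rot: [-2.902, -1.203, -0.001]
wrist_force: [-0.8, -1.0, 5.7]
gripper_width: 0.0257
grip_force: 30.0
```

Call:
arm_command([
  [0,0,0,0,0,0],
  [0,0,0,0,0,0],
  [0,0,0,0,0,0],
  [0,0,0,0,0,0],
], fingers=60)

```text
t: 26.1
tcp_pos: [0.5034, 0.3009, 0.1265]
eef_rot: [2.902, 1.203, -0.0]
wrist_force: [-0.1, 0.0, -0.9]
gripper_width: 0.0543
grip_force: 0.0
```

Call:
arm_command([
  [0,0,-0.4,0,0,0],
  [0,0,-0.8,0,0,0],
  [0,0,-1,0,0,0],
  [0,0,-1,0,0,0],
  [0,0,-1,0,0,0],
])

```text
t: 26.6
tcp_pos: [0.5035, 0.3006, 0.2547]
eef_rot: [2.902, 1.202, 0.001]
wrist_force: [0.5, 0.6, -0.1]
gripper_width: 0.06
grip_force: 0.0
```

```bash
python3 - <<'E'
from h import *
legs([(.5926,-.100,.25),(.5926,-.100,.115)],-52.3)
E
```

```text
t 26.6 tcp [0.5035 0.3006 0.2547] yaw -44.99 tilt [0.0005 0.0001] w 0.060029861460825416 q [-1.0031  0.5874  0.6783  1.6808 -0.4194  1.0231 -0.9696]
turn az total 1.22
[ 0.5926 -0.1     0.25  ] 13 rows of [-0.4474  0.9526  0.0121]
[ 0.5926 -0.1     0.115 ] 5 rows of [0.  0.  0.9]
```

Call:
arm_command([
  [0,0,0,0,0,0.61],
  [0,0,0,0,0,0.61],
  [-0.45,0.95,0,0,0,0],
  [-0.45,0.95,0,0,0,0],
  [-0.45,0.95,0,0,0,0],
])

```text
t: 27.1
tcp_pos: [0.5239, 0.2075, 0.2535]
eef_rot: [2.973, 1.016, 0.001]
wrist_force: [-0.7, 0.3, -0.1]
gripper_width: 0.0602
grip_force: 0.0
```

Call:
arm_command([
  [-0.45,0.95,0,0,0,0],
  [-0.45,0.95,0,0,0,0],
  [-0.45,0.95,0,0,0,0],
  [-0.45,0.95,0,0,0,0],
  [-0.45,0.95,0,0,0,0],
])

```text
t: 27.6
tcp_pos: [0.5577, 0.0531, 0.2536]
eef_rot: [2.973, 1.015, 0.001]
wrist_force: [0.7, -0.8, -0.3]
gripper_width: 0.0599
grip_force: 0.0
```

Call:
arm_command([
  [-0.45,0.95,0,0,0,0],
  [-0.45,0.95,0,0,0,0],
  [-0.45,0.95,0,0,0,0],
  [-0.45,0.95,0,0,0,0],
  [-0.45,0.95,0,0,0,0],
])

```text
t: 28.1
tcp_pos: [0.5914, -0.101, 0.2536]
eef_rot: [2.973, 1.015, 0.001]
wrist_force: [0.4, 1.4, -0.7]
gripper_width: 0.0601
grip_force: 0.0
```

Call:
arm_command([
  [0,0,0.8,0,0,0],
  [0,0,0.8,0,0,0],
  [0,0,0,0,0,0],
  [0,0,0,0,0,0],
])

```text
t: 28.5
tcp_pos: [0.5913, -0.0996, 0.2054]
eef_rot: [2.973, 1.015, -0.0]
wrist_force: [0.1, 0.5, -0.5]
gripper_width: 0.06
grip_force: 0.0
```

```bash
python3 - <<'E'
from h import *
legs([(.5926,-.100,.2),(.5926,-.100,.107)],-52.3)
t=get_image('top');s=get_image('side')
for n,im,z in(('top',t,.025),('side',s,.025)):
    K=6;hsv=cv2.cvtColor(cv2.resize(im,None,fx=K,fy=K,interpolation=cv2.INTER_CUBIC),cv2.COLOR_RGB2HSV).astype(int)
cv2.imwrite('pics/a8.png',cv2.resize(np.hstack([t[165:265,120:230],s[90:190,150:260]]),None,fx=3.6,fy=3.6,interpolation=cv2.INTER_CUBIC)[:,:,::-1])
np.save('t8.npy',t);np.save('s8.npy',s)
E
```

```text
t 28.5 tcp [ 0.5913 -0.0996  0.2054] yaw -52.29 tilt [ 0.0001 -0.0002] w 0.060025562987581355 q [-0.2671  0.6599  0.6435  1.7001 -0.472   0.9418 -0.353 ]
turn az total 0.0
[ 0.5926 -0.1     0.2   ] 1 rows of [0.0255 0.0353 0.1799]
[ 0.5926 -0.1     0.107 ] 4 rows of [0.    0.    0.775]
```

View pics/a8.png

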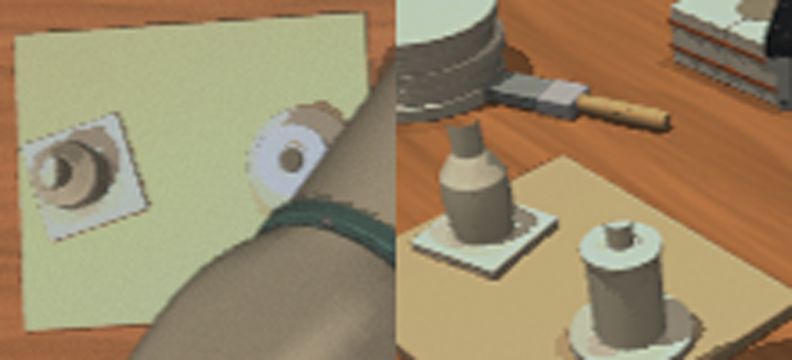

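Bottle stands upright on the square setter (side crop (480,215)) and the lidded jar on the round one (622,290). Now the prop.

Call:
arm_command([
  [0.02,0.04,0.8,0,0,0],
  [0,0,1,0,0,0],
  [0,0,0.9,0,0,0],
  [0,0,0.5,0,0,0],
  [0,0,0,0,0,0],
])

```text
t: 29.1
tcp_pos: [0.5918, -0.0997, 0.1078]
eef_rot: [-2.972, -1.016, 0.003]
wrist_force: [-0.2, 0.2, -0.0]
gripper_width: 0.0599
grip_force: 0.0
```

Call:
arm_command([
  [0,0,0,0,0,0],
  [0,0,0,0,0,0],
  [0,0,0,0,0,0],
  [0,0,0,0,0,0],
  [0,0,0,0,0,0],
], fingers=20)

```text
t: 29.6
tcp_pos: [0.5931, -0.1003, 0.1098]
eef_rot: [2.972, 1.015, 0.003]
wrist_force: [-0.2, -0.1, 5.7]
gripper_width: 0.0359
grip_force: 29.9
```

```bash
python3 - <<'E'
from h import *
legs([(.5926,-.100,.28),(.507,.205,.28),(.507,.205,.122)],-52.3)
legs([(.507,.205,.28)],-87.4)
E
```

```text
t 29.6 tcp [ 0.5931 -0.1003  0.1098] yaw -52.28 tilt [ 0.0018 -0.    ] w 0.03591345789825972 q [-0.2119  0.7756  0.5548  1.7743 -0.5687  0.7551 -0.273 ]
turn az total 0.0
[ 0.5926 -0.1     0.28  ] 6 rows of [-0.0014 -0.003  -0.9457]
[0.507 0.205 0.28 ] 10 rows of [ 0.396  -0.9789  0.    ]
[0.507 0.205 0.122] 6 rows of [0.     0.     0.8778]
t 29.6 tcp [ 0.5931 -0.1003  0.1098] yaw -52.28 tilt [ 0.0018 -0.    ] w 0.03591345789825972 q [-0.2119  0.7756  0.5548  1.7743 -0.5687  0.7551 -0.273 ]
turn az total 5.85
[0.507 0.205 0.28 ] 11 rows of [-0.2188 -0.936  -0.5159]
```

Call:
arm_command([
  [0,0,-0.4,0,0,0],
  [0,0,-0.9,0,0,0],
  [0,0,-1,0,0,0],
  [0,0,-1,0,0,0],
  [0,0,-1,0,0,0],
])

```text
t: 30.1
tcp_pos: [0.5917, -0.1001, 0.2389]
eef_rot: [-2.973, -1.015, 0.002]
wrist_force: [1.0, -0.5, -3.1]
gripper_width: 0.0358
grip_force: 29.9
```

Call:
arm_command([
  [0,0,-1,0,0,0],
  [0,0,-0.4,0,0,0],
  [0.4,-0.98,0,0,0,0],
  [0.4,-0.98,0,0,0,0],
  [0.4,-0.98,0,0,0,0],
])

```text
t: 30.6
tcp_pos: [0.5658, -0.0073, 0.2789]
eef_rot: [-2.972, -1.014, 0.003]
wrist_force: [0.6, 0.1, -3.0]
gripper_width: 0.0359
grip_force: 30.0
```

Call:
arm_command([
  [0.4,-0.98,0,0,0,0],
  [0.4,-0.98,0,0,0,0],
  [0.4,-0.98,0,0,0,0],
  [0.39,-0.98,0,0,0,0],
  [0.39,-0.98,0,0,0,0],
])

```text
t: 31.1
tcp_pos: [0.5227, 0.1454, 0.2789]
eef_rot: [-2.973, -1.015, 0.003]
wrist_force: [0.3, 0.2, -2.2]
gripper_width: 0.0361
grip_force: 30.0
```

Call:
arm_command([
  [0.39,-0.98,0,0,0,0],
  [0.39,-0.98,0,0,0,0],
  [0,0,0,0,0,1],
  [0,0,0,0,0,1],
  [0,0,0,0,0,1],
])

```text
t: 31.6
tcp_pos: [0.5056, 0.2053, 0.2789]
eef_rot: [3.096, 0.532, -0.003]
wrist_force: [-0.5, 0.0, -3.9]
gripper_width: 0.0357
grip_force: 30.0
```

Call:
arm_command([
  [0,0,0,0,0,1],
  [0,0,0,0,0,1],
  [0,0,0,0,0,0.85],
  [0,0,0,0,0,0],
  [0,0,0,0,0,0],
])

```text
t: 32.1
tcp_pos: [0.506, 0.2051, 0.2791]
eef_rot: [3.14, 0.075, -0.002]
wrist_force: [-0.1, 0.7, -3.0]
gripper_width: 0.0361
grip_force: 30.0
```

```bash
python3 - <<'E'
from h import *
legs([(.5075,.206,.28),(.5075,.206,.126)],-87.4)
E
```

```text
t 32.1 tcp [0.506  0.2051 0.2791] yaw -87.26 tilt [-0.0012 -0.0006] w 0.03614302073685711 q [-1.0055  0.5625  0.9082  1.7573 -0.4988  1.0721 -1.4473]
turn az total 0.02
[0.5075 0.206  0.28  ] 1 rows of [ 0.05   -0.0286 -0.0302]
[0.5075 0.206  0.126 ] 6 rows of [0.     0.     0.8556]
```

Call:
arm_command([
  [0.05,-0.03,1,0,0,0],
  [0,0,1,0,0,0],
  [0,0,1,0,0,0],
  [0,0,0.8,0,0,0],
  [0,0,0.4,0,0,0],
])

```text
t: 32.6
tcp_pos: [0.5066, 0.2059, 0.1516]
eef_rot: [3.14, 0.074, -0.005]
wrist_force: [-0.3, 0.3, -2.8]
gripper_width: 0.0357
grip_force: 30.0
```

Call:
arm_command([
  [0,0,0.3,0,0,0],
  [0,0,0.2,0,0,0],
  [0,0,0,0,0,0],
  [0,0,0,0,0,0],
])

```text
t: 33.0
tcp_pos: [0.5086, 0.2062, 0.1394]
eef_rot: [-3.14, -0.072, -0.002]
wrist_force: [-0.0, -0.1, -1.9]
gripper_width: 0.0361
grip_force: 30.0
```

```bash
python3 - <<'E'
from h import *
legs([(.508,.206,.1255)],-87.4)
E
```

```text
t 33.0 tcp [0.5086 0.2062 0.1394] yaw -87.37 tilt [0.0012 0.0005] w 0.0361169811644809 q [-0.898   0.7247  0.7474  1.9032 -0.6884  0.7888 -1.2917]
turn az total 0.0
[0.508  0.206  0.1255] 1 rows of [-0.0203  0.0054  0.4625]
```

Call:
arm_command([
  [-0.02,0,0.25,0,0,0],
  [0,0,0.15,0,0,0],
  [0,0,0.06,0,0,0],
  [0,0,0,0,0,0],
  [0,0,0,0,0,0],
])

```text
t: 33.5
tcp_pos: [0.5074, 0.206, 0.1248]
eef_rot: [3.141, 0.072, -0.0]
wrist_force: [-0.6, 0.2, -2.1]
gripper_width: 0.0354
grip_force: 30.0
```

Call:
arm_command([
  [0,0,0.04,0,0,0],
  [0,0,0,0,0,0],
  [0,0,0,0,0,0],
])

```text
t: 33.8
tcp_pos: [0.5076, 0.206, 0.1248]
eef_rot: [-3.14, -0.072, -0.001]
wrist_force: [-3.0, -0.5, 8.3]
gripper_width: 0.0358
grip_force: 30.0
```

Contact at the expected height; releasing (limited opening, to clear jar and bottle) and going to the cone pack.

Call:
arm_command([
  [0,0,0,0,0,0],
  [0,0,0,0,0,0],
  [0,0,0,0,0,0],
  [0,0,0,0,0,0],
], fingers=56)

```text
t: 34.2
tcp_pos: [0.5075, 0.206, 0.1236]
eef_rot: [3.141, 0.072, 0.0]
wrist_force: [-1.3, 0.7, -0.1]
gripper_width: 0.056
grip_force: 0.0
```

Call:
arm_command([
  [0,0,-0.4,0,0,0],
  [0,0,-0.8,0,0,0],
  [0,0,-1,0,0,0],
  [0,0,-1,0,0,0],
  [0,0,-1,0,0,0],
])

```text
t: 34.7
tcp_pos: [0.5074, 0.2057, 0.2516]
eef_rot: [3.141, 0.071, 0.001]
wrist_force: [1.6, 0.7, 0.5]
gripper_width: 0.056
grip_force: 0.0
```

```bash
python3 - <<'E'
from h import *
legs([(.45,0,.24),(.462,-.3128,.24),(.462,-.3128,.1)],-49.2)
E
```

```text
t 34.7 tcp [0.5074 0.2057 0.2516] yaw -87.42 tilt [ 0.0005 -0.0001] w 0.0560304495071055 q [-0.9881  0.5929  0.8843  1.7917 -0.5336  1.0149 -1.4206]
turn az total -6.37
[0.45 0.   0.24] 6 rows of [-0.9883  0.6568  0.0647]
[ 0.462  -0.3128  0.24  ] 9 rows of [-0.7234  0.906   0.    ]
[ 0.462  -0.3128  0.1   ] 5 rows of [0.     0.     0.9333]
```

Call:
arm_command([
  [0,0,0,0,0,-1],
  [0,0,0,0,0,-1],
  [0,0,0,0,0,-1],
  [0,0,0,0,0,-1],
  [0,0,0,0,0,-1],
], fingers=94)

```text
t: 35.2
tcp_pos: [0.5076, 0.2058, 0.2506]
eef_rot: [3.013, 0.888, 0.001]
wrist_force: [-0.5, 0.4, -0.3]
gripper_width: 0.0919
grip_force: 0.0
```

Call:
arm_command([
  [0,0,0,0,0,-1],
  [0,0,0,0,0,-0.37],
  [-0.99,0.66,0.06,0,0,0],
  [-0.99,0.66,0.06,0,0,0],
  [-0.99,0.66,0.06,0,0,0],
])

```text
t: 35.7
tcp_pos: [0.4785, 0.1014, 0.2449]
eef_rot: [2.944, 1.096, 0.001]
wrist_force: [-0.0, -0.8, 0.4]
gripper_width: 0.0943
grip_force: 0.0
```

Call:
arm_command([
  [-0.99,0.66,0.06,0,0,0],
  [-0.99,0.66,0.06,0,0,0],
  [-0.99,0.66,0.06,0,0,0],
  [-0.72,0.91,0,0,0,0],
  [-0.72,0.91,0,0,0,0],
])

```text
t: 36.2
tcp_pos: [0.453, -0.0714, 0.2397]
eef_rot: [2.944, 1.096, 0.001]
wrist_force: [0.4, -0.0, -0.1]
gripper_width: 0.0939
grip_force: 0.0
```

Call:
arm_command([
  [-0.72,0.91,0,0,0,0],
  [-0.72,0.91,0,0,0,0],
  [-0.72,0.91,0,0,0,0],
  [-0.72,0.91,0,0,0,0],
  [-0.72,0.91,0,0,0,0],
])

```text
t: 36.7
tcp_pos: [0.4606, -0.2456, 0.2397]
eef_rot: [2.944, 1.095, 0.001]
wrist_force: [0.4, 1.1, 0.2]
gripper_width: 0.094
grip_force: 0.0
```

Call:
arm_command([
  [-0.72,0.91,0,0,0,0],
  [-0.73,0.9,0,0,0,0],
  [0,0,0,0,0,0],
  [0,0,0,0,0,0],
])

```text
t: 37.1
tcp_pos: [0.4629, -0.3139, 0.2392]
eef_rot: [-2.945, -1.093, 0.0]
wrist_force: [0.2, 0.9, 0.1]
gripper_width: 0.094
grip_force: 0.0
```

```bash
python3 - <<'E'
from h import *
legs([(.462,-.3128,.24),(.462,-.3128,.1)],-49.2)
s=get_image('side');t=get_image('top');np.save('t9.npy',t);np.save('s9.npy',s);K=4
ups=[]
for n,im,(x0,y0) in(('side',s,(270,225)),('top',t,(135,170))):
    up=cv2.resize(im[y0:y0+95,x0:x0+95],None,fx=K,fy=K,interpolation=cv2.INTER_CUBIC)
    a=np.radians(-49.2);u=np.array([np.cos(a),np.sin(a)]);v=np.array([-u[1],u[0]])
    q=np.array([np.r_[np.array([.462,-.3128])+i*.035*u+j*.012*v,.016] for i,j in((1,1),(1,-1),(-1,-1),(-1,1))])
    b=np.radians(2.65);u=np.array([np.cos(b),np.sin(b)]);v=np.array([-u[1],u[0]])
    m=np.array([np.r_[np.array([.507,.205])+i*.018*u+j*.018*v,.140] for i,j in((1,1),(1,-1),(-1,-1),(-1,1))])
    for w in(q,m): cv2.polylines(up,[((proj(n,w)-[x0,y0]+.5)*K).astype(np.int32)],True,(255,0,0),1)
    ups.append(up)
cv2.imwrite('pics/a9.png',np.hstack(ups)[:,:,::-1])
E
```

```text
t 37.1 tcp [ 0.4629 -0.3139  0.2392] yaw -49.28 tilt [-0.0002 -0.    ] w 0.09402107393691252 q [ 0.1269  0.5593  0.6556  1.7726 -0.4089  0.9498  0.0914]
turn az total -0.01
[ 0.462  -0.3128  0.24  ] 1 rows of [ 0.002  -0.0476 -0.0256]
[ 0.462  -0.3128  0.1   ] 5 rows of [0.     0.     0.9333]
```

View pics/a9.png

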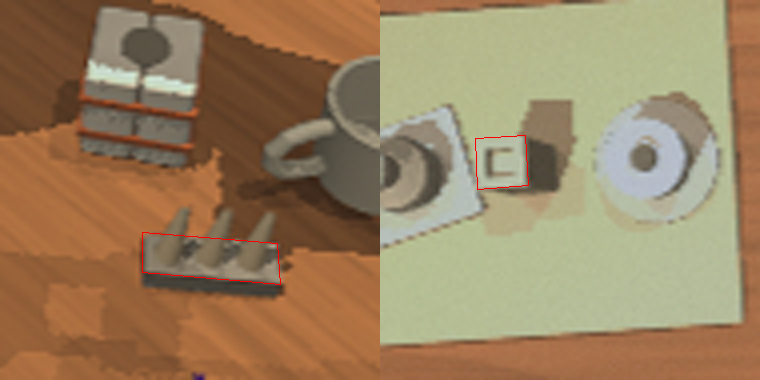

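Overlay fits: the prop stands at the shelf's centre (top crop (500,162)) and the bar outline of the cone pack (side crop 143–280) matches. Descending on the bar's ends.

Call:
arm_command([
  [0,-0.05,1,0,0,0],
  [0,0,1,0,0,0],
  [0,0,1,0,0,0],
  [0,0,1,0,0,0],
  [0,0,1,0,0,0],
])

```text
t: 37.7
tcp_pos: [0.4632, -0.3102, 0.0881]
eef_rot: [-2.942, -1.1, -0.001]
wrist_force: [0.3, 0.2, -0.2]
gripper_width: 0.094
grip_force: 0.0
```

Call:
arm_command([
  [0,0,0.8,0,0,0],
  [0,0,0.4,0,0,0],
  [0,0,0.3,0,0,0],
  [0,0,0,0,0,0],
  [0,0,0,0,0,0],
])

```text
t: 38.2
tcp_pos: [0.463, -0.3124, 0.0447]
eef_rot: [2.943, 1.096, 0.001]
wrist_force: [0.3, -1.1, -0.1]
gripper_width: 0.0938
grip_force: 0.0
```

```bash
python3 - <<'E'
from h import *
legs([(.462,-.3128,.026)],-49.2)
E
```

```text
t 38.2 tcp [ 0.463  -0.3124  0.0447] yaw -49.15 tilt [ 0.0011 -0.0007] w 0.09382720203782324 q [ 0.2708  0.813   0.4332  1.9227 -0.6316  0.5427  0.28  ]
turn az total 0.01
[ 0.462  -0.3128  0.026 ] 1 rows of [-0.0349 -0.0116  0.6232]
```

Call:
arm_command([
  [-0.03,-0.01,0.3,0,0,0],
  [0,0,0.25,0,0,0],
  [0,0,0.06,0,0,0],
  [0,0,0,0,0,0],
  [0,0,0,0,0,0],
])

```text
t: 38.7
tcp_pos: [0.4615, -0.3126, 0.0255]
eef_rot: [-2.944, -1.096, 0.0]
wrist_force: [-0.8, -0.2, -0.2]
gripper_width: 0.0942
grip_force: 0.0
```

Call:
arm_command([
  [0,0,0,0,0,0],
  [0,0,0,0,0,0],
  [0,0,0,0,0,0],
  [0,0,0,0,0,0],
  [0,0,0,0,0,0],
], fingers=50)

```text
t: 39.2
tcp_pos: [0.4617, -0.3126, 0.0257]
eef_rot: [2.944, 1.096, 0.0]
wrist_force: [0.5, -0.0, 0.5]
gripper_width: 0.0697
grip_force: 30.0
```

```bash
python3 - <<'E'
from h import *
legs([(.462,-.3128,.2),(.42,-.1,.2),(.432,.202,.2)],-49.2)
legs([],-87.4)
E
```

```text
t 39.2 tcp [ 0.4617 -0.3126  0.0257] yaw -49.17 tilt [ 0.0002 -0.0002] w 0.0696562286905529 q [ 0.2899  0.8407  0.4048  1.9288 -0.652   0.5048  0.2991]
turn az total 0.01
[ 0.462  -0.3128  0.2   ] 6 rows of [ 0.0009  0.0019 -0.9685]
[ 0.42 -0.1   0.2 ] 7 rows of [ 0.5107 -0.8978  0.    ]
[0.432 0.202 0.2  ] 8 rows of [ 0.8601 -0.9199  0.    ]
t 39.2 tcp [ 0.4617 -0.3126  0.0257] yaw -49.17 tilt [ 0.0002 -0.0002] w 0.0696562286905529 q [ 0.2899  0.8407  0.4048  1.9288 -0.652   0.5048  0.2991]
turn az total 6.37
```

Call:
arm_command([
  [0,0,-0.4,0,0,0],
  [0,0,-0.9,0,0,0],
  [0,0,-1,0,0,0],
  [0,0,-1,0,0,0],
  [0,0,-1,0,0,0],
])

```text
t: 39.7
tcp_pos: [0.4612, -0.3124, 0.1564]
eef_rot: [-2.944, -1.095, 0.0]
wrist_force: [1.3, 0.2, -0.2]
gripper_width: 0.0696
grip_force: 30.0
```

Call:
arm_command([
  [0,0,-1,0,0,0],
  [0,0,-0.6,0,0,0],
  [0.51,-0.9,0,0,0,0],
  [0.51,-0.9,0,0,0,0],
  [0.51,-0.9,0,0,0,0],
])

```text
t: 40.2
tcp_pos: [0.4427, -0.2202, 0.2033]
eef_rot: [-2.945, -1.095, -0.001]
wrist_force: [-0.2, 0.6, -1.5]
gripper_width: 0.0695
grip_force: 30.0
```

Call:
arm_command([
  [0.51,-0.9,0,0,0,0],
  [0.51,-0.9,0,0,0,0],
  [0.51,-0.9,0,0,0,0],
  [0.51,-0.9,0,0,0,0],
  [0,0,0,0,0,1],
])

```text
t: 40.7
tcp_pos: [0.4174, -0.095, 0.2027]
eef_rot: [-2.992, -0.944, 0.001]
wrist_force: [0.3, 0.0, -2.0]
gripper_width: 0.0698
grip_force: 30.0
```

Call:
arm_command([
  [0,0,0,0,0,1],
  [0,0,0,0,0,1],
  [0,0,0,0,0,1],
  [0,0,0,0,0,1],
  [0,0,0,0,0,1],
])

```text
t: 41.2
tcp_pos: [0.4188, -0.0993, 0.2032]
eef_rot: [-3.138, -0.125, -0.001]
wrist_force: [-0.7, 0.5, -1.5]
gripper_width: 0.0694
grip_force: 30.0
```

Call:
arm_command([
  [0,0,0,0,0,0.37],
  [0,0,0,0,0,0],
  [0,0,0,0,0,0],
])

```text
t: 41.5
tcp_pos: [0.4189, -0.0995, 0.2028]
eef_rot: [-3.14, -0.074, -0.0]
wrist_force: [-0.8, -0.2, -1.5]
gripper_width: 0.0697
grip_force: 30.0
```

```bash
python3 - <<'E'
from h import *
legs([(.4326,.2025,.2),(.4326,.2025,.06)],-87.35)
E
```

```text
t 41.5 tcp [ 0.4189 -0.0995  0.2028] yaw -87.29 tilt [0.0001 0.0003] w 0.06969060585160956 q [-0.4508  0.4954  0.8925  2.1418 -0.5692  0.7578 -0.71  ]
turn az total 0.01
[0.4326 0.2025 0.2   ] 11 rows of [ 0.0837 -0.9121  0.0083]
[0.4326 0.2025 0.06  ] 5 rows of [0.     0.     0.9333]
```

Call:
arm_command([
  [0.08,-0.91,0,0,0,0],
  [0.08,-0.91,0,0,0,0],
  [0.08,-0.91,0,0,0,0],
  [0.08,-0.91,0,0,0,0],
  [0.08,-0.91,0,0,0,0],
])

```text
t: 42.0
tcp_pos: [0.4247, 0.0385, 0.2027]
eef_rot: [-3.14, -0.074, -0.0]
wrist_force: [0.1, -0.5, -0.3]
gripper_width: 0.0695
grip_force: 30.0
```

Call:
arm_command([
  [0.09,-0.91,0,0,0,0],
  [0.09,-0.91,0,0,0,0],
  [0.09,-0.91,0,0,0,0],
  [0.09,-0.91,0,0,0,0],
  [0.09,-0.91,0,0,0,0],
])

```text
t: 42.5
tcp_pos: [0.4319, 0.1755, 0.2027]
eef_rot: [-3.14, -0.074, 0.0]
wrist_force: [0.2, -0.5, -0.7]
gripper_width: 0.0696
grip_force: 30.0
```

Call:
arm_command([
  [0.08,-0.92,0,0,0,0],
  [0,0,0,0,0,0],
  [0,0,0,0,0,0],
])

```text
t: 42.8
tcp_pos: [0.4329, 0.202, 0.2025]
eef_rot: [3.14, 0.075, -0.001]
wrist_force: [0.8, -0.3, -1.4]
gripper_width: 0.0695
grip_force: 30.0
```

```bash
python3 - <<'E'
from h import *
legs([(.4326,.2025,.2),(.4326,.2025,.06)],-87.35)
E
```

```text
t 42.8 tcp [0.4329 0.202  0.2025] yaw -87.27 tilt [-0.0003 -0.0005] w 0.06947563289457394 q [-1.11    0.5877  0.9395  2.0279 -0.6383  0.849  -1.3271]
turn az total 0.01
[0.4326 0.2025 0.2   ] 1 rows of [-0.0108 -0.0156  0.0824]
[0.4326 0.2025 0.06  ] 5 rows of [0.     0.     0.9333]
```

Call:
arm_command([
  [-0.01,-0.02,0.8,0,0,0],
  [0,0,0.8,0,0,0],
  [0,0,0.8,0,0,0],
  [0,0,0.8,0,0,0],
  [0,0,0.5,0,0,0],
])

```text
t: 43.3
tcp_pos: [0.4323, 0.2009, 0.0905]
eef_rot: [3.14, 0.069, -0.002]
wrist_force: [0.1, -0.1, -1.3]
gripper_width: 0.0693
grip_force: 30.0
```

Call:
arm_command([
  [0,0,0.5,0,0,0],
  [0,0,0.4,0,0,0],
  [0,0,0,0,0,0],
  [0,0,0,0,0,0],
  [0,0,0,0,0,0],
])

```text
t: 43.8
tcp_pos: [0.4334, 0.2025, 0.0652]
eef_rot: [-3.14, -0.071, -0.002]
wrist_force: [0.4, -0.4, -0.8]
gripper_width: 0.0696
grip_force: 30.0
```

```bash
python3 - <<'E'
from h import *
legs([(.4326,.2025,.0415)],-87.35)
E
```

```text
t 43.8 tcp [0.4334 0.2025 0.0652] yaw -87.4 tilt [0.0011 0.0004] w 0.06958329082339511 q [-0.9177  0.7711  0.6541  2.1345 -0.94    0.5527 -1.0795]
turn az total -0.01
[0.4326 0.2025 0.0415] 1 rows of [-0.0254 -0.0016  0.7909]
```

Call:
arm_command([
  [-0.02,0,0.3,0,0,0],
  [0,0,0.3,0,0,0],
  [0,0,0.1,0,0,0],
  [0,0,0,0,0,0],
  [0,0,0,0,0,0],
])

```text
t: 44.3
tcp_pos: [0.4323, 0.2024, 0.0435]
eef_rot: [3.141, 0.071, -0.0]
wrist_force: [-0.4, -0.0, -1.4]
gripper_width: 0.069
grip_force: 30.0
```

Call:
arm_command([
  [0,0,0.06,0,0,0],
  [0,0,0,0,0,0],
  [0,0,0,0,0,0],
])

```text
t: 44.6
tcp_pos: [0.4323, 0.2026, 0.0418]
eef_rot: [-3.141, -0.072, -0.0]
wrist_force: [-0.8, -0.3, -0.9]
gripper_width: 0.0699
grip_force: 30.0
```

```bash
python3 - <<'E'
from h import *
legs([(.4326,.2025,.0407)],-87.35)
s=get_image('side');np.save('s10.npy',s)
cv2.imwrite('pics/a10.png',cv2.resize(s[90:230,130:290],None,fx=4.2,fy=4.2,interpolation=cv2.INTER_CUBIC)[:,:,::-1])
E
```

```text
t 44.6 tcp [0.4323 0.2026 0.0418] yaw -87.38 tilt [0.0001 0.0001] w 0.06991193334668781 q [-0.8798  0.8024  0.5913  2.1441 -0.9955  0.4982 -1.0335]
turn az total -0.01
[0.4326 0.2025 0.0407] 1 rows of [0.0099 0.0052 0.0381]
```

View pics/a10.png

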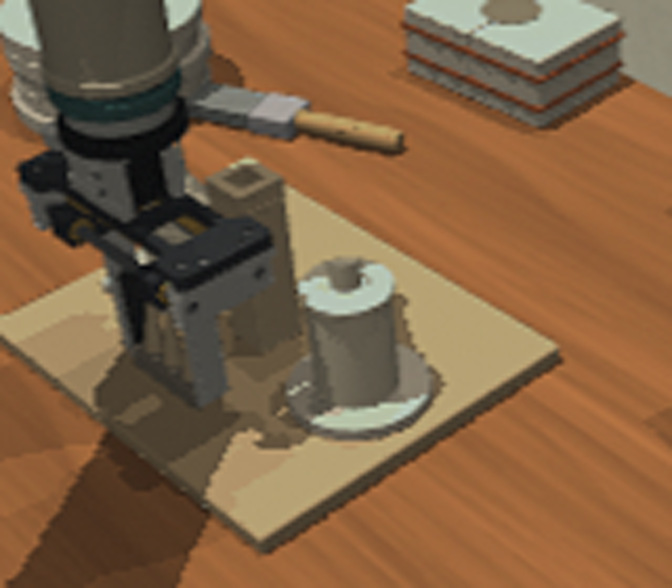

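The cone pack (crop (165,350)) hangs just above the shelf in front of the prop (245,260), gripper clear of jar and prop. Lowering the last millimetre and letting go.

Call:
arm_command([
  [0.01,0,0.05,0,0,0],
  [0,0,0,0,0,0],
  [0,0,0,0,0,0],
])

```text
t: 44.95
tcp_pos: [0.4327, 0.2027, 0.0406]
eef_rot: [-3.14, -0.072, -0.0]
wrist_force: [-1.6, 0.5, 5.7]
gripper_width: 0.0697
grip_force: 30.0
```

Call:
arm_command([
  [0,0,0,0,0,0],
  [0,0,0,0,0,0],
  [0,0,0,0,0,0],
  [0,0,0,0,0,0],
  [0,0,0,0,0,0],
], fingers=90)

```text
t: 45.45
tcp_pos: [0.4325, 0.2026, 0.0402]
eef_rot: [3.141, 0.072, -0.0]
wrist_force: [-0.2, 0.3, 0.7]
gripper_width: 0.0898
grip_force: 0.0
```

Call:
arm_command([
  [0,0,-0.3,0,0,0],
  [0,0,-0.5,0,0,0],
  [0,0,-0.6,0,0,0],
  [0,0,-0.8,0,0,0],
  [0,0,-0.8,0,0,0],
])

```text
t: 45.95
tcp_pos: [0.4323, 0.2023, 0.1316]
eef_rot: [3.14, 0.071, -0.001]
wrist_force: [0.1, 0.1, 0.3]
gripper_width: 0.0904
grip_force: 0.0
```

Call:
arm_command([
  [0,0,-0.9,0,0,0],
  [0,0,-1,0,0,0],
  [0,0,-1,0,0,0],
  [0,0,-0.8,0,0,0],
  [0,0,0,0,0,0],
])

```text
t: 46.45
tcp_pos: [0.4342, 0.2027, 0.2443]
eef_rot: [-3.138, -0.071, -0.008]
wrist_force: [-0.4, 0.4, -0.8]
gripper_width: 0.0903
grip_force: 0.0
```

Call:
arm_command([
  [0,1,0,0,0,0],
  [0,1,0,0,0,0],
  [0,1,0,0,0,0],
  [0,1,0,0,0,0],
  [0,1,0,0,0,0],
])

```text
t: 46.95
tcp_pos: [0.4385, 0.0516, 0.2407]
eef_rot: [3.141, 0.072, -0.002]
wrist_force: [-0.0, -0.3, -1.0]
gripper_width: 0.0897
grip_force: 0.0
```

Call:
arm_command([
  [0,1,0,0,0,0],
  [0,1,0,0,0,0],
  [0,1,0,0,0,0],
  [0,1,0,0,0,0],
  [0,1,0,0,0,0],
])

```text
t: 47.45
tcp_pos: [0.4454, -0.0981, 0.2407]
eef_rot: [-3.14, -0.071, 0.002]
wrist_force: [-0.6, 0.2, -1.0]
gripper_width: 0.0903
grip_force: 0.0
```

Call:
arm_command([
  [0,1,0,0,0,0],
  [0,1,0,0,0,0],
  [0,0,0,0,0,0],
  [0,0,0,0,0,0],
  [0,0,0,0,0,0],
])

```text
t: 47.95
tcp_pos: [0.4486, -0.1556, 0.2407]
eef_rot: [-3.139, -0.073, 0.002]
wrist_force: [0.2, -0.3, -0.5]
gripper_width: 0.0899
grip_force: 0.0
```

```bash
python3 - <<'E'
from h import *
legs([])
s=get_image('side');t=get_image('top')
b=np.radians(2.65);u=np.array([np.cos(b),np.sin(b)]);v=np.array([-u[1],u[0]]);ctr=np.array([.507,.205])
a=np.radians(np.arange(0,360,4));C1=np.c_[np.cos(a),np.sin(a)]
def box(c,hx,hy,z):return np.array([np.r_[c+i*hx*u+j*hy*v,z] for i,j in((1,1),(1,-1),(-1,-1),(-1,1))])
circ=lambda c,r,z:np.c_[c+r*C1,z+0*a]
W=[box(ctr-.075*u,.012,.035,.031),box(ctr,.018,.018,.140),box(ctr,.13,.155,.015),circ(np.array([.511,.1097]),.048,.025),circ(np.array([.503,.3003]),.029,.070)]
ups=[];K=4
for n,im,(x0,y0) in(('top',t,(120,163)),('side',s,(128,110))):
    w,h=(110,105) if n=='top' else (90,105)
    up=cv2.resize(im[y0:y0+h,x0:x0+w],None,fx=K,fy=K,interpolation=cv2.INTER_CUBIC)
    for q in W: cv2.polylines(up,[((proj(n,q)-[x0,y0]+.5)*K).astype(np.int32)],True,(255,0,0),1)
    ups.append(up)
cv2.imwrite('pics/a11.png',np.hstack(ups)[:,:,::-1])
E
```

```text
t 47.95 tcp [ 0.4486 -0.1556  0.2407] yaw -87.32 tilt [-0.0014  0.0013] w 0.0898815322452469 q [-0.3469  0.504   0.9198  1.9871 -0.5124  0.9018 -0.6796]
```

View pics/a11.png

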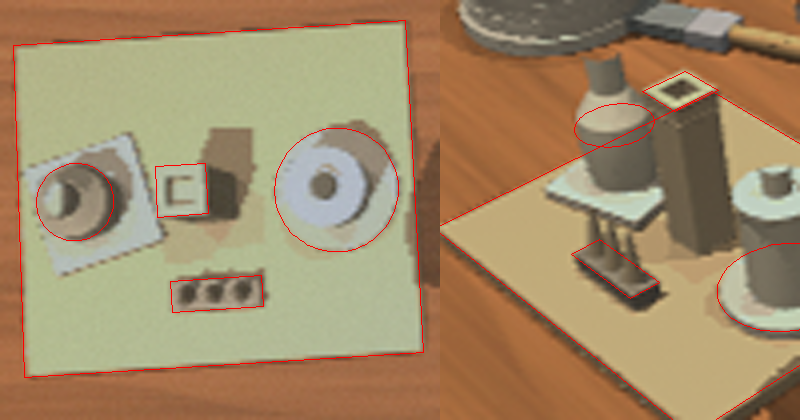

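The final overlay shows the bottle, prop, lidded jar and cone pack all within about 1 px (2–3 mm) of their intended outlines, and the arm is clear of everything. Handing in.

```bash
python3 -c "
from bench import order;print(order.sign_off())"
```

```text
the job is handed in; nothing more can be done
None
```

I handed in the loaded shelf at about 48 s; in the last pictures the lidded jar, bottle, prop and cone pack were within about 3 mm of their places, upright and released, and neither the mug nor the mould was touched — but I viewed 15 pictures, one over the limit of 14.

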